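# Screw the lid onto the lens canister

## Robot

A 6-joint arm with a two-finger parallel gripper is mounted at the origin on the work surface. World frame = base frame: x ahead of the robot, y to its left, z up, the work surface at z = 0. Lengths are in m, angles in rad, forces in N, time in s.
With the tool pointing down it reaches from about 0.25 to 0.725 m from the base axis. Payload 4 kg.
Tool frame: the origin (TCP) lies midway between the tips of the shut fingers; the grasp point (between the pads) lies 19 mm behind it; z points along the fingers, y is the direction in which the jaws open and shut (so a half turn about z gives the same grasp; the last joint's range is limited). The gripper opens to 85 mm and grips with 20 to 120 N. Pads are 22 mm wide; open, the fingers measure 114 mm over their backs; the gripper's body (76 mm by 85 mm) begins 54 mm behind the grasp point. The pads swing forward as they close: fully open they stand 13 mm farther back than shut.
Start: joints at [-1.114, 0.241, 0.005, 1.335, 0, 1.571], TCP at [0.221, -0.449, 0.231] pointing down, gripper open.
Joint ranges: [-2.72, 2.72], [-1.05, 1.87], [-1.09, 1.28], [-1.99, 2.15], [-1.42, 1.44], [-3.14, 3.14]. Speed limits (rad/s): [2.79, 2.79, 3.14, 3.14, 3.14, 3.14].

## Interface

Orientations are given as a unit quaternion [w, x, y, z].
In Python, from workcell import ctrl gives the robot as it stands.
- The arm moves only by the tool jog_arm, never from a script. Its argument "plan" is a list that holds one entry, the list of rows, each a list of 6 numbers: the shift along the tool's x, y, z in mm, then the turn, a rotation vector about the tool's x, y, z in degrees. In form: [[[dx, dy, dz, wx, wy, wz], ...]]. A call has 1 to 10 rows; each row is the pose to reach, as a shift and turn from the pose commanded when the call began, along the tool's axes at that moment; what a row does not reach only later rows make up. A row lasts 1/10 s, in which the tool goes at most 50 mm and 8.59 degrees, less where a joint would pass 70% of its speed; a pose out of reach is approached as far as the arm can. A call with a gripper value outside its range is refused whole. "claw" is the closure, from 0 (fully open) to 1 (shut), set as the call begins (left out, the last holds). The fingers move at their own pace and stop on an object; the grip force is fixed at half the most. Time passes only in rows, so rows that repeat a pose let the fingers close. It gives the time, the measured TCP pose, the force and the opening at its end, in the units of the state.
- ctrl.state(): the state, without advancing time (a new reading comes with each control period).
- ctrl.grab_frame(name): name is "scene" or "top"; returns the picture (384x512x3 uint8, red, green, blue); there is no depth.
- ctrl.camera_info(name): a dict with "intrinsics" (3x3 intrinsics, pixels), "camera_from_world" (4x4, takes a point from world to camera coordinates). Camera axes: x right, y up, looking along -z (the intrinsics and any distortion apply to the point x, -y, -z); pixel columns grow to the right and rows downward; lengths in m; the calibration is good to about 2 mm. A picture is of the moment at which its call begins. camera_info takes no time and is no camera call.
- ctrl.sign_off(): hands the job in, once; it reports no verdict.
Trained networks look in the newest picture that a camera, given by its name, has taken for a name from the list of things; names that differ only in an ending like _2 or _b are one class to them, and where a whole thing is asked for, a point or a joint stands for the part that bears it (a point fixed in the world has none). Each returns a list of dicts, best first, with "score" (0 to 1); they miss things now and then, are a little off and sometimes report something else, mostly with a low value. They report only what shows in the picture. A call takes as long as a camera call. They do not tell look-alikes from the thing itself.
- ctrl.outline_of(camera, label): "pixels" (384x512 bool, what is visible of it) and "location" ([column, row] in pixels, amid what is visible of it).
The state is a dict: "clock": time; "q": joint angles; "joint_vel": joint speeds; "tau": joint torques, N m; "tool_pos": TCP position; "eef_rot": TCP orientation; "ft_force": force on the tool from outside, world axes, zero at the start; "torque": the same for the moment, N m; "opening": opening from 0.0 (shut) to 1.0 (fully open).
Only numpy, scipy, OpenCV 4.12 (cv2) and the standard library are available. Lean on these libraries where they do the work, as an engineer would, in place of code of your own. Each camera call takes 0.05 s, during which the arm holds its last target.

## Task

Put the screw lid on the lens canister and screw it fully home, until its skirt sits down on the canister's shoulder, without forcing the thread: if it does not drop in, turn it backwards until you feel it fall into the thread start, then run it in clockwise. Let go of the lid at the end and leave the other things on the desk where they are.

Things in the scene. Friction and masses are not known exactly. Their poses are not given: they have to be found in the camera images.
- canister_shoulder (a point): centre of the canister's shoulder, where the lid's skirt must land, 70 mm above the desk; z up. The canister is an aluminium drum, 94 mm in diameter, fixed in a grey square base 130 x 130 x 22 mm. On it stands a neck, 54 mm in diameter, with a right-hand thread of 64 mm outer diameter: 3 equal starts at unknown angles (this point's attitude does not show them).
- canister_rim (a point): centre of the flat rim (top) of the thread, 93.5 mm above the desk, on the neck's axis. The rim has 3 gaps (the starts), each 24 deg wide, 120 deg apart; beside each stands a stop tooth, 5 mm above the rim. A lid on the rim turned clockwise jams on the teeth; turned anticlockwise (110 deg is enough) it drops 8 to 10 mm into the gaps and then meets the teeth.
- canister_nose (a point): top of the neck's conical nose, 12 mm above the rim, 40 mm wide there; it centres a lid put down up to 5 mm off. From the thread start the lid runs in clockwise (seen from above), sinking 11 mm per 120 deg with 2 mm of play, home after 1.6 to 2.2 rad. It needs a light turn and sinks under its own weight when held loosely.
- lid_bar (a point): centre of the grip bar of the lid: black, 66 mm long (this point's x), 16 mm wide (y), 34 mm high, upright on the lid's flat top; 62 mm above the lower edge of the lid. Resting on the rim (not in the thread) it is 58.5 mm above the rim, in the thread start 48 to 50 mm, fully home 38.5 mm. Turning harder than about 3 N m (220 N on the thread) forces it.
- lid_lugs (a point): point on the lid's axis, 6 mm above its lower edge, level with 3 lugs inside the skirt, 5 mm thick, 120 deg apart, the first under the bar's +x end. The lid is a ribbed aluminium cap, 78 mm in diameter, 45 mm high without the bar, open below, about 0.25 kg, standing on the desk bar up.
- eyepiece_mid (a point): bystander: black microscope eyepiece standing upright, 38 mm in diameter, 62 mm high; the point is its middle, 31 mm up
- slide_box_mid (a point): bystander: flat grey plastic slide box 85 x 100 x 34 mm; the point is its middle
- mouse_mid (a point): bystander: black computer mouse 100 x 60 x 32 mm; the point is its middle
- dish_mid (a point): bystander: closed glass dish 94 mm across, 14 mm high; the point is its middle
- rinse_mid (a point): bystander: small bottle 52 mm in diameter, 110 mm high; the point is its middle
- brush_mid (a point): bystander: brush lying on the desk; the point is on its handle
There are look-alikes about, which are no part of the job. What is shaped like the part that bears lid_bar but red is not meant.

How it is judged:
At the end, for the whole second after the job is handed in: the lid is screwed home: the centre of its bar is at most 40.5 mm above the canister's rim (38.5 mm is fully home), within 5 mm of its axis, level within 0.06 rad, and the fingers have let go (z of lid_bar in the frame of canister_rim between 0.034 and 0.0405 m and horizontal distance between lid_bar and canister_rim below 0.005 m and angle between lid_bar's own z axis and vertical below 0.06 rad and contact force between the fingers and lid below 0.1 N); the robot touches nothing.
It fails at once if the thread is forced: lid pressed or turned against the canister with more than 220 N (contact force between lid and canister above 220 N).
It fails at once if a bystander is moved by more than 30 mm (distance of any of eyepiece_mid, slide_box_mid, mouse_mid, dish_mid, rinse_mid, brush_mid from where it was at the start of the episode above 0.03 m).
It also fails if it takes over 64 s, if anything falls off the work surface, if the arm or the gripper's body presses on something with over 40 N, if the wrist force passes 120 N, or if a joint passes its speed limit or range.

## Working session

There is one attempt and no reset: what is moved stays moved. The work goes in short steps, Python scripts to look and compute and a tool call to move; the robot and the scene stay as the last step left them, time stands still between calls to the robot, and variables do not carry over. Pictures are saved under pics/ and viewed, and the job is handed in when it is done.

Besides the shell and the picture viewer there is one more tool, called after "Call:" by a JSON object that holds its "fn" and its "kwargs", one argument or row to a line. jog_arm: Moves the arm, as the interface text tells. Its arguments: {"type":"object","properties":{"plan":{"type":"array"},"claw":{"type":"number"}},"required":["plan"]}

```bash
ls; mkdir -p pics
python3 - <<'E'
from workcell import ctrl
import cv2,numpy as np
print(ctrl.state())
for n in ("scene","top"):
    im=ctrl.grab_frame(n); cv2.imwrite(f"pics/{n}0.png",im[:,:,::-1])
    ci=ctrl.camera_info(n); print(n,np.round(ci["intrinsics"],1),np.round(ci["camera_from_world"],3),ci.keys())
    for l in ("lid_bar","canister_rim","canister_nose","canister_shoulder","lid_lugs"):
        for r in ctrl.outline_of(n,l)[:4]: print(n,l,round(r["score"],2),r["location"],r["pixels"].sum())
E
```

```text
pics
{'clock': 0.0, 'q': array([-1.11401105e+00,  2.41430953e-01,  3.69617389e-03,  1.33519883e+00,
        1.78633590e-05,  1.57080224e+00]), 'joint_vel': array([ 0.00034146, -0.00181884, -0.00101214, -0.00115743,  0.00072676,
       -0.00033551]), 'tau': array([ 1.11519639e-03, -3.72322190e+01,  2.52404702e+01,  1.69816188e-02,
        1.54051045e-04,  4.87367629e-06]), 'tool_pos': array([ 0.22025262, -0.44815546,  0.23039328]), 'eef_rot': array([-1.04291279e-03,  9.74031695e-01,  2.26409178e-01, -2.33256978e-04]), 'ft_force': array([ 0.84530739,  0.23510272, -0.55047148]), 'torque': array([ 0.00666842,  0.0058184 , -0.01686572]), 'opening': 1.001114921970103}
scene [[422.9   0.  261.7]
 [  0.  422.9 191.8]
 [  0.    0.    1. ]] [[ 0.606  0.795  0.022 -0.371]
 [-0.501  0.36   0.787  0.22 ]
 [ 0.618 -0.488  0.616 -1.419]
 [ 0.     0.     0.     1.   ]] dict_keys(['intrinsics', 'camera_from_world'])
scene lid_bar 0.87 [265.0, 179.6] 816
scene lid_bar 0.61 [294.4, 209.3] 957
scene canister_rim 0.7 [189.8, 234.4] 2969
scene canister_nose 0.67 [187.9, 234.8] 3045
scene canister_shoulder 0.85 [190.3, 235.6] 2949
scene canister_shoulder 0.62 [208.7, 172.2] 257
scene lid_lugs 0.96 [271.2, 181.1] 777
scene lid_lugs 0.61 [290.2, 209.1] 979
top [[424.    0.  254.7]
 [  0.  424.  189.7]
 [  0.    0.    1. ]] [[ 0.013 -1.     0.003  0.016]
 [ 0.977  0.013  0.211 -0.598]
 [-0.211  0.     0.977 -1.081]
 [ 0.     0.     0.     1.   ]] dict_keys(['intrinsics', 'camera_from_world'])
top lid_bar 0.91 [232.0, 179.2] 575
top lid_bar 0.74 [228.4, 225.7] 684
top canister_rim 0.61 [320.9, 208.6] 2202
top canister_nose 0.97 [320.2, 209.8] 2179
top canister_shoulder 0.58 [318.9, 208.9] 2245
top lid_lugs 0.92 [236.8, 184.4] 626
top lid_lugs 0.71 [226.8, 226.2] 681
top lid_lugs 0.62 [267.8, 267.2] 143
```

Run:
```python
import cv2
a=cv2.imread("pics/scene0.png");b=cv2.imread("pics/top0.png")
cv2.imwrite("pics/s0z.png",cv2.resize(a[120:300,130:370],None,fx=3.3,fy=3.3,interpolation=2))
cv2.imwrite("pics/t0z.png",cv2.resize(b[120:300,160:400],None,fx=3.3,fy=3.3,interpolation=2))
```

```text
(no output)
```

View pics/scene0.png

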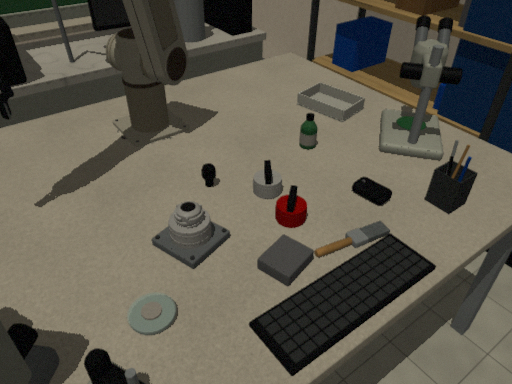

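View pics/top0.png

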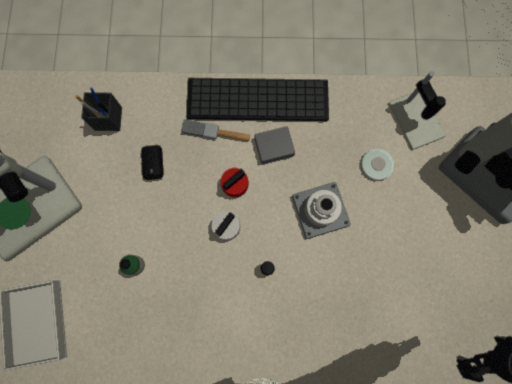

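```bash
echo
```

```text
(no output)
```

View pics/s0z.png

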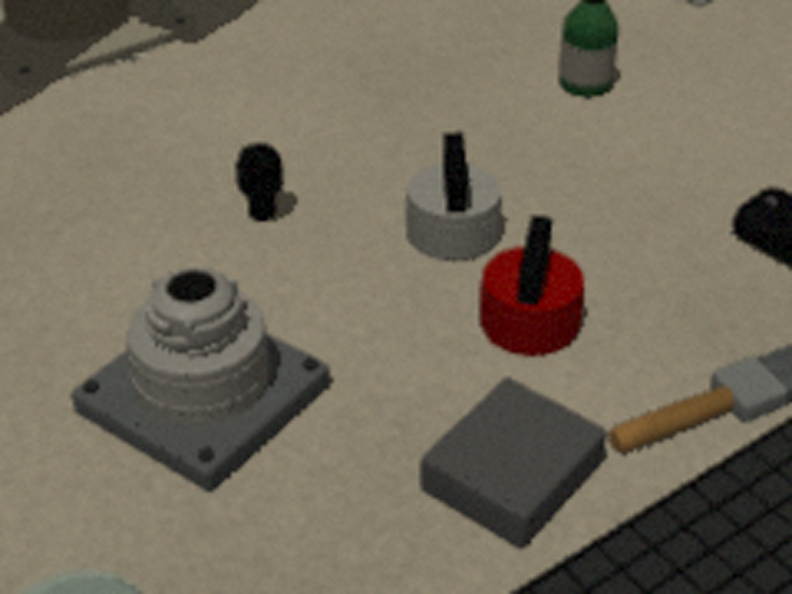

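View pics/t0z.png

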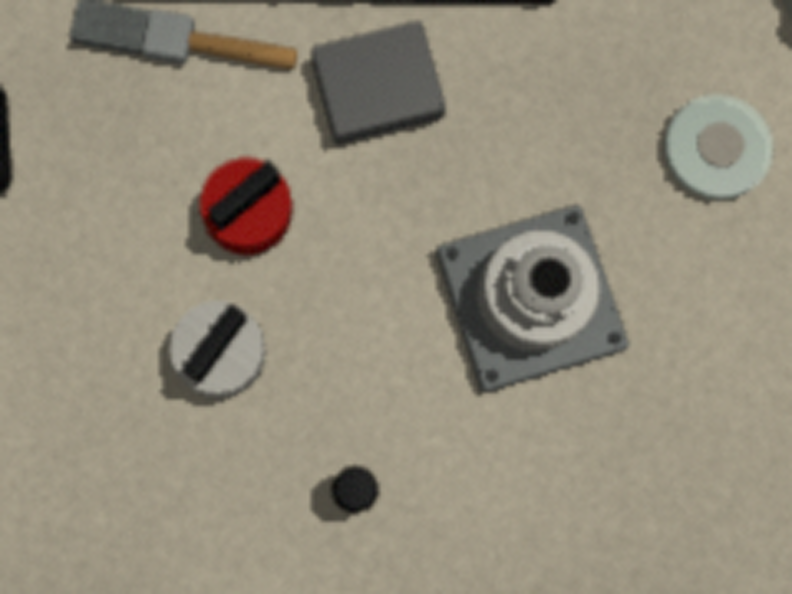

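The look-alikes are the silver-capped lid, at scene (267,181) and top (225,226), and the red one, at scene (294,209) and top (233,181). The crop shows the silver ribbed lid with a black bar, so I'm choosing that one. The canister is at scene (190,234) and top (321,208).

Next I'll fit the poses by matching silhouettes.

```bash
cat > h.py <<'E'
from workcell import ctrl
import cv2,numpy as np
from scipy.optimize import minimize
def proj(n,P):
    ci=ctrl.camera_info(n);P=np.atleast_2d(P);c=(ci["camera_from_world"]@np.c_[P,np.ones(len(P))].T)[:3]
    p=ci["intrinsics"]@np.array([c[0],-c[1],-c[2]]);return (p[:2]/p[2]).T
def box(x,y,yaw,l,w,z0,z1):
    c,s=np.cos(yaw),np.sin(yaw)
    return np.array([[x+c*a-s*b,y+s*a+c*b,z] for a in(-l/2,l/2) for b in(-w/2,w/2) for z in(z0,z1)])
def cyl(x,y,r0,r1,z0,z1):
    t=np.linspace(0,2*np.pi,40)
    return np.r_[np.c_[x+r0*np.cos(t),y+r0*np.sin(t),t*0+z0],np.c_[x+r1*np.cos(t),y+r1*np.sin(t),t*0+z1]]
S=4
def sil(n,parts):
    m=np.zeros((384*S,512*S),np.uint8)
    for p in parts:
        h=cv2.convexHull(((proj(n,p)+.5)*S*16).astype(np.int32));cv2.fillConvexPoly(m,h,1,shift=4)
    return cv2.resize(m.astype(np.float32),(512,384),interpolation=cv2.INTER_AREA)
def fit(masks,model,x0,step):
    def cost(v):
        return sum(np.abs(sil(n,model(v))-m).sum()/m.sum() for n,m in masks.items())
    sim=np.array([x0]+[np.array(x0)+np.eye(len(x0))[i]*step[i] for i in range(len(x0))])
    r=minimize(cost,x0,method="Nelder-Mead",options=dict(initial_simplex=sim,xatol=1e-4,fatol=1e-4,maxiter=200));return r.x,r.fun
def lid(v,z=0): return [cyl(v[0],v[1],.039,.039,z,z+.045),box(v[0],v[1],v[2],.066,.016,z+.045,z+.079)]
def bar(v,z=0): return lid(v,z)[1:]
def can(v): return [box(v[0],v[1],v[2],.13,.13,0,.022),cyl(v[0],v[1],.047,.047,.02,.07),cyl(v[0],v[1],.032,.032,.07,.0935),cyl(v[0],v[1],.032,.020,.0935,.1055)]
def drum(v): return can(v)[1:]
def ray(n,uv,z):
    from scipy.optimize import fsolve
    return fsolve(lambda q:proj(n,[q[0],q[1],z])[0]-uv,[.5,0])
E
python3 - <<'E'
from h import *
ims={n:cv2.imread(f"pics/{n}0.png") for n in("scene","top")}
print(ray("top",[226,226],.045),ray("scene",[267,183],.03),ray("top",[323,207],.09),ray("scene",[189,210],.1))
# colour masks
v=ims
bm={}
for n,(c,r) in dict(scene=(267,178),top=(225,225)).items():
    ctrl.grab_frame(n)
    d=(v[n].max(2)<45).astype(np.uint8); k,L,st,ce=cv2.connectedComponentsWithStats(d)
    i=min(range(1,k),key=lambda i:np.hypot(*(ce[i]-[c,r]))+(st[i][4]<30)*99); print(n,st[i],ce[i]); bm[n]=(L==i).astype(np.float32)
    lm=[q for q in ctrl.outline_of(n,"lid_bar")]
    q=min(lm,key=lambda q:np.hypot(*(np.array(q["location"])-[c,r]))); np.save(f"lid_{n}",q["pixels"])
    cm=ctrl.outline_of(n,"canister_rim")[0]["pixels"];np.save(f"can_{n}",cm)
    o=v[n].copy();o[q["pixels"]]=o[q["pixels"]]//2+[0,100,0];o[cm]=o[cm]//2+[120,0,0]
    cv2.imwrite(f"pics/m_{n}.png",o)
x0=list(ray("top",[226,226],.045))
for yaw in (-.7,.7):
  for a in ({"scene":bm["scene"]},{"top":bm["top"]},bm): print("bar",fit(a,bar,x0+[yaw],[.01,.01,.2]))
lm={n:np.load(f"lid_{n}.npy").astype(np.float32) for n in bm}
for yaw in (-.7,.7):
  for a in ({"scene":lm["scene"]},{"top":lm["top"]},lm):print("lid",fit(a,lid,x0+[yaw],[.01,.01,.2]))
cm={n:np.load(f"can_{n}.npy").astype(np.float32) for n in bm}
x0=list(ray("top",[323,207],.09))
for a in ({"scene":cm["scene"]},{"top":cm["top"]},cm):print("can",fit(a,can,x0+[.3],[.01,.01,.2]),fit(a,drum,x0+[.3],[.01,.01,.2]))
print(ctrl.state()["clock"])
E
cd pics; python3 -c "
import cv2,numpy as np
a=cv2.imread('m_scene.png')[130:290,130:330];b=cv2.imread('m_top.png')[130:290,180:380]
cv2.imwrite('mm.png',cv2.resize(np.hstack([a,b]),None,fx=2,fy=2))"
```

```text
[0.50108345 0.10000124] [0.50842234 0.09665861] [ 0.54859547 -0.15533308] [ 0.55890302 -0.16308042]
scene [265 161   7  23 141] [267.81560284 172.33333333]
top [216 213  18  22 142] [224.50704225 224.        ]
bar (array([ 0.50242035,  0.10253714, -0.64115015]), np.float64(0.21010638773441315))
bar (array([ 0.50427383,  0.10210081, -0.65206185]), np.float64(0.41857394576072693))
bar (array([ 0.50346636,  0.10188873, -0.64365982]), np.float64(0.6458832621574402))
bar (array([0.49978607, 0.09915594, 0.85905058]), np.float64(2.2185282707214355))
bar (array([ 0.50391943,  0.10386021, -0.61582235]), np.float64(0.4080105721950531))
bar (array([ 0.50244409,  0.10240391, -0.63488704]), np.float64(0.647225558757782))
lid (array([ 0.50092533,  0.10253429, -0.50549865]), np.float64(0.04250295087695122))
lid (array([ 0.50454324,  0.10391659, -0.75521238]), np.float64(0.05736173316836357))
lid (array([ 0.50342149,  0.10303047, -0.44768746]), np.float64(0.13935592770576477))
lid (array([0.50092249, 0.10246735, 0.83697337]), np.float64(0.17303718626499176))
lid (array([0.50462606, 0.10390148, 0.611
[... 498 characters left out ...]

              ~~~~^^^^^^^^
    fx = function(np.copy(x), *(wrapper_args + args))
  File "h.py", line 21, in cost
    return sum(np.abs(sil(n,model(v))-m).sum()/m.sum() for n,m in masks.items())
  File "h.py", line 21, in <genexpr>
    return sum(np.abs(sil(n,model(v))-m).sum()/m.sum() for n,m in masks.items())
                      ~~~^^^^^^^^^^^^
  File "h.py", line 17, in sil
    h=cv2.convexHull(((proj(n,p)+.5)*S*16).astype(np.int32));cv2.fillConvexPoly(m,h,1,shift=4)
                       ~~~~^^^^^
  File "h.py", line 5, in proj
    ci=ctrl.camera_info(n);P=np.atleast_2d(P);c=(ci["camera_from_world"]@np.c_[P,np.ones(len(P))].T)[:3]
ValueError: time passes only in moves, steps and waits
```

View pics/mm.png

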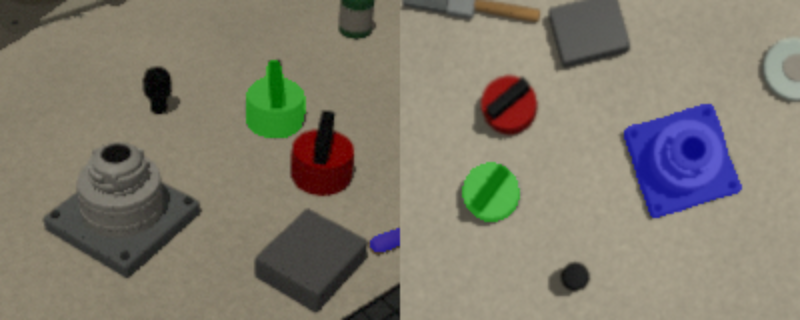

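The green mask covers the silver lid in both views. The canister mask is good in top, but in scene the network picked the brush handle, so I'll query again and choose by location. I'm also caching the calibration.

```bash
python3 - <<'E'
from workcell import ctrl
import pickle
pickle.dump({n:ctrl.camera_info(n) for n in("scene","top")},open("cam.pkl","wb"))
E
sed -i 's/^def proj/import pickle\nCI=pickle.load(open("cam.pkl","rb"))\ndef proj/; s/ci=ctrl.camera_info(n)/ci=CI[n]/' h.py
python3 - <<'E'
from h import *
cm={"top":np.load("can_top.npy").astype(np.float32)}
qs=ctrl.outline_of("scene","canister_shoulder")
q=min(qs,key=lambda q:np.hypot(*(np.array(q["location"])-[190,234])));print(q["location"],q["pixels"].sum())
cm["scene"]=q["pixels"].astype(np.float32);np.save("can_scene",q["pixels"])
x0=list(ray("top",[323,207],.09))
for a in ({"scene":cm["scene"]},{"top":cm["top"]},cm):print("can",fit(a,can,x0+[.3],[.01,.01,.2]))
x,_=fit(cm,can,x0+[.3],[.01,.01,.2])
for yaw in(-.64,): 
  L=[.503,.1028,-.64]
for n,(c0,r0) in dict(scene=(130,130),top=(180,130)).items():
    o=cv2.imread(f"pics/{n}0.png");k=4;o=cv2.resize(o[r0:r0+150,c0:c0+190],None,fx=k,fy=k,interpolation=cv2.INTER_CUBIC)
    for p in can(x)+[cyl(x[0],x[1],.02,.02,.1055,.1055)]+lid(L):
        h=cv2.convexHull(((proj(n,p)+.5-[c0,r0])*k).astype(np.int32));cv2.polylines(o,[h],True,(0,255,0),1)
    cv2.imwrite(f"pics/f_{n}.png",o)
print(ctrl.state()["clock"])
for l in("eyepiece_mid","slide_box_mid","rinse_mid","mouse_mid"):
    for r in ctrl.outline_of("top",l)[:1]: print(l,r["location"],ray("top",r["location"],.03))
E
```

```text
[191.3, 236.6] 3017
can (array([ 0.54968731, -0.16200194,  0.29332236]), np.float64(0.04201193153858185))
can (array([ 0.55505407, -0.16023588,  0.30636305]), np.float64(0.02642841264605522))
can (array([ 0.55382332, -0.1610239 ,  0.29307457]), np.float64(0.10469037294387817))
0.95
eyepiece_mid [268.0, 270.4] [ 0.38528468 -0.0144514 ]
slide_box_mid [272.2, 142.4] [ 0.74412656 -0.02422981]
rinse_mid [131.5, 262.7] [0.40087684 0.35158214]
mouse_mid [150.9, 164.1] [0.67535292 0.31726937]
```

View pics/f_scene.png

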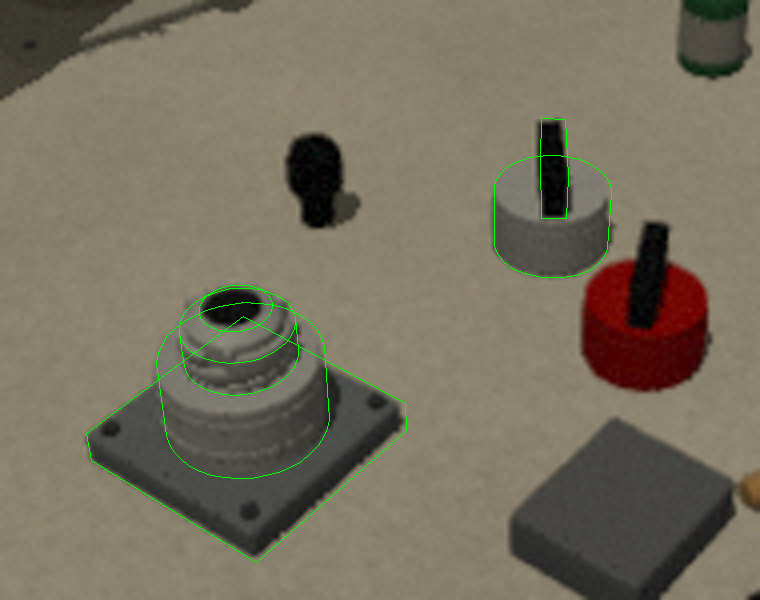

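View pics/f_top.png

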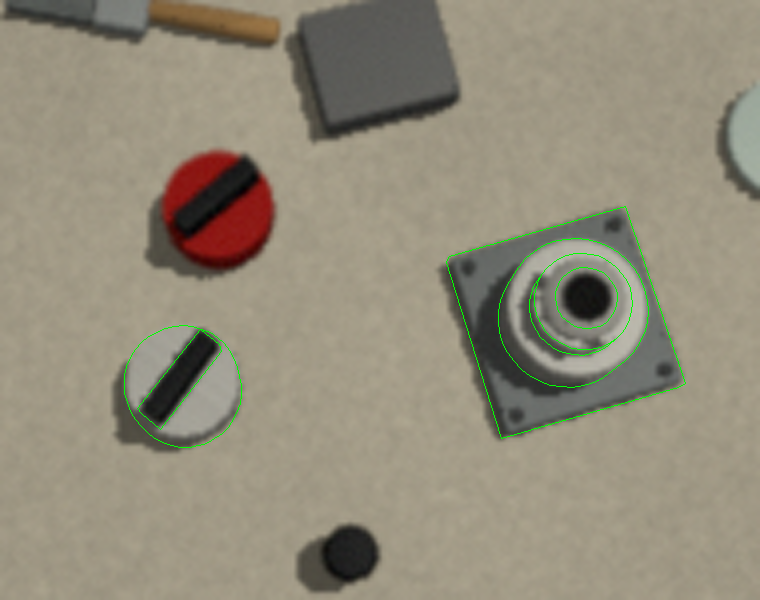

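Each camera has its own bias of about 4 mm in x, but the offset from lid to canister agrees between them: about (+0.0497, -0.2643). The lid is at about (0.503, 0.103) with its bar at yaw -0.64. First move: a small turn to learn the sign of the wrist joint.

Call:
{"fn": "jog_arm", "kwargs": {
  "plan": [
    [[10, 0, -5, 0, 0, 8], [10, 0, -5, 0, 0, 8]]
  ],
  "claw": 0
}}

```text
clock: 1.35
tool_pos: [0.2302, -0.4444, 0.2368]
eef_rot: [0.0, 0.987, 0.158, 0.0]
ft_force: [0.6, 1.1, 0.3]
opening: 1.005
```

```bash
cat >> h.py <<'E'
from scipy.spatial.transform import Rotation as Ro
def pose():
    s=ctrl.state();w,x,y,z=s["eef_rot"];R=Ro.from_quat([x,y,z,w]).as_matrix()
    return s,np.array(s["tool_pos"]),R,np.arctan2(R[1,0],R[0,0])
def to(p,psi=None):
    s,t,R,ps=pose();print("t",round(s["clock"],2),"pos",t.round(4),"psi",round(ps,3),"q",s["q"].round(3),"F",s["ft_force"].round(1),"T",s["torque"].round(2),"open",round(s["opening"],3),"tilt",R[:,2].round(4))
    print("delta tool mm",(R.T@(np.array(p)-t)*1000).round(1),"wz",None if psi is None else round(np.degrees(ps-psi),1))
E
python3 -c "
from h import *
to([.5035,.1028,.15],-.64);to([.5035,.1028,.15],2.5)"
```

```text
t 1.35 pos [ 0.2302 -0.4444  0.2368] psi 0.318 q [-1.093  0.238  0.016  1.348  0.     1.73 ] F [0.6 1.1 0.3] T [ 0.02  0.01 -0.02] open 1.005 tilt [ 7.e-04 -8.e-04 -1.e+00]
delta tool mm [ 430.8 -434.3   86.6] wz 54.9
t 1.35 pos [ 0.2302 -0.4444  0.2368] psi 0.318 q [-1.093  0.238  0.016  1.348  0.     1.73 ] F [0.6 1.1 0.3] T [ 0.02  0.01 -0.02] open 1.005 tilt [ 7.e-04 -8.e-04 -1.e+00]
delta tool mm [ 430.8 -434.3   86.6] wz -125.0
```

Call:
{"fn": "jog_arm", "kwargs": {
  "plan": [
    [[200, -200, 0, 0, 0, -80], [200, -200, 0, 0, 0, -80], [200, -200, 0, 0, 0, -80], [200, -200, 0, 0, 0, -80], [200, -200, 0, 0, 0, -80], [300, -300, 0, 0, 0, -80], [300, -300, 0, 0, 0, -80], [300, -300, 0, 0, 0, -80], [300, -300, 0, 0, 0, -80], [300, -300, 0, 0, 0, -80]]
  ],
  "claw": 0.25
}}

```text
clock: 2.35
tool_pos: [0.4222, -0.0631, 0.2362]
eef_rot: [0.0, 0.65, 0.76, 0.0]
ft_force: [0.2, -0.1, -0.2]
opening: 0.75
```

```bash
python3 -c "
from h import *
to([.5035,.1028,.15],2.5)"
```

```text
t 2.35 pos [ 0.4222 -0.0631  0.2362] psi 1.726 q [-0.149  0.093 -0.161  1.316  0.     1.267] F [ 0.2 -0.1 -0.2] T [-0.07 -0.02 -0.01] open 0.75 tilt [ 7.e-04  4.e-04 -1.e+00]
delta tool mm [151.3 105.9  86.3] wz -44.3
```

Call:
{"fn": "jog_arm", "kwargs": {
  "plan": [
    [[150, 106, 50, 0, 0, -44.5], [150, 106, 50, 0, 0, -44.5], [150, 106, 50, 0, 0, -44.5], [150, 106, 50, 0, 0, -44.5], [150, 106, 50, 0, 0, -44.5], [150, 106, 50, 0, 0, -44.5], [150, 106, 50, 0, 0, -44.5], [150, 106, 50, 0, 0, -44.5]]
  ]
}}

```text
clock: 3.15
tool_pos: [0.5045, 0.097, 0.1867]
eef_rot: [0.0, 0.321, 0.947, 0.0]
ft_force: [-0.1, -0.7, -0.1]
opening: 0.749
```

Run:
```python
from h import *
to([.5035,.1028,.052],2.5)
for n in("scene","top"):
    im=ctrl.grab_frame(n)[:,:,::-1];cv2.imwrite(f"pics/{n}1.png",im)
c=cv2.imread("pics/scene1.png")[100:250,180:340];d=cv2.imread("pics/top1.png")[130:280,150:310]
cv2.imwrite("pics/a1.png",cv2.resize(np.hstack([c,d]),None,fx=2.5,fy=2.5))
```

```text
t 3.15 pos [0.5045 0.097  0.1867] psi 2.488 q [ 0.19   0.291 -0.046  1.234 -0.     0.844] F [-0.1 -0.7 -0.1] T [-0.    0.01 -0.03] open 0.749 tilt [ 5.e-04 -1.e-04 -1.e+00]
delta tool mm [  4.4   3.9 134.7] wz -0.7
```

View pics/a1.png

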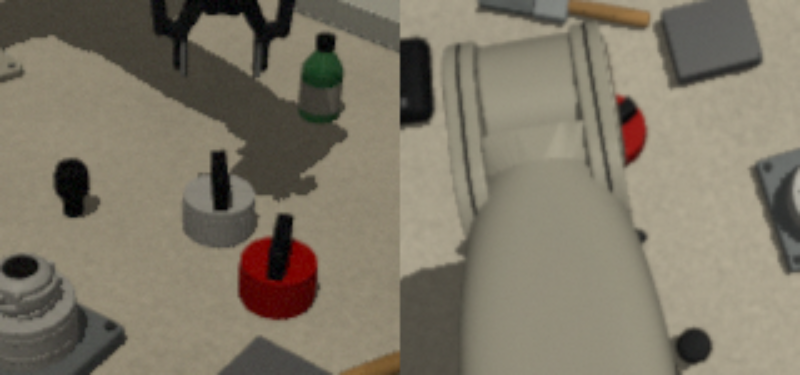

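The gripper is above the silver lid, with the scene view showing the tips at about (253,130) and (283,130). It is clear of the red lid, so I'm descending.

Call:
{"fn": "jog_arm", "kwargs": {
  "plan": [
    [[4.5, 4, 40, 0, 0, -0.5], [4.5, 4, 80, 0, 0, -0.5], [4.5, 4, 100, 0, 0, -0.5], [4.5, 4, 115, 0, 0, -0.5], [4.5, 4, 125, 0, 0, -0.5], [4.5, 4, 135, 0, 0, -0.5], [4.5, 4, 135, 0, 0, -0.5]]
  ]
}}

```text
clock: 3.95
tool_pos: [0.5029, 0.1033, 0.0505]
eef_rot: [-0.001, 0.316, 0.949, -0.0]
ft_force: [0.2, 0.4, 0.4]
opening: 0.75
```

Run:
```python
from h import *
to([.5035,.1028,.052],2.5)
im=ctrl.grab_frame("scene")[:,:,::-1];cv2.imwrite(f"pics/scene2.png",cv2.resize(im[110:230,210:340],None,fx=5,fy=5,interpolation=2))
```

```text
t 3.95 pos [0.5029 0.1033 0.0505] psi 2.498 q [ 0.203  0.42  -0.246  0.906  0.     0.846] F [0.2 0.4 0.4] T [0.02 0.01 0.  ] open 0.75 tilt [-1.4e-03 -3.0e-04 -1.0e+00]
delta tool mm [-0.8 -0.  -1.5] wz -0.1
```

View pics/scene2.png

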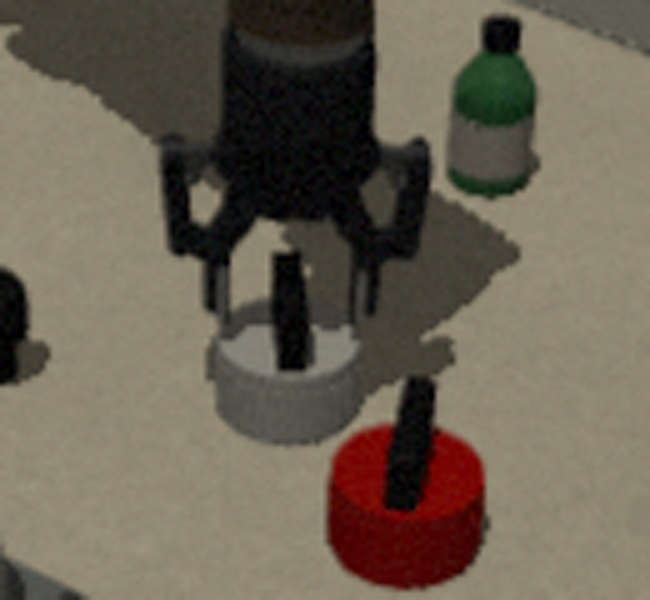

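The scene crop shows the bar centred between the two fingers, which straddle the silver lid. Closing the gripper.

Call:
{"fn": "jog_arm", "kwargs": {
  "plan": [
    [[0, 0, -2, 0, 0, 0], [0, 0, -2, 0, 0, 0], [0, 0, -2, 0, 0, 0], [0, 0, -2, 0, 0, 0], [0, 0, -2, 0, 0, 0], [0, 0, -2, 0, 0, 0], [0, 0, -2, 0, 0, 0], [0, 0, -2, 0, 0, 0]]
  ],
  "claw": 1
}}

```text
clock: 4.8
tool_pos: [0.5037, 0.1036, 0.0539]
eef_rot: [0.0, 0.316, 0.949, 0.0]
ft_force: [-1.2, -1.0, 5.6]
opening: 0.172
```

Run:
```python
from h import *
to([.5035,.1028,.052],2.5)
```

```text
t 4.8 pos [0.5037 0.1036 0.0539] psi 2.499 q [ 0.203  0.416 -0.242  0.912 -0.     0.846] F [-1.2 -1.   5.6] T [-0.23  0.24 -0.03] open 0.172 tilt [ 8.e-04 -1.e-04 -1.e+00]
delta tool mm [-0.4 -0.8  1.9] wz -0.1
```

Call:
{"fn": "jog_arm", "kwargs": {
  "plan": [
    [[0, 0, -20, 0, 0, 0], [0, 0, -60, 0, 0, 0], [0, 0, -100, 0, 0, 0], [0, 0, -140, 0, 0, 0], [0, 0, -140, 0, 0, 0], [0, 0, -140, 0, 0, 0]]
  ]
}}

```text
clock: 5.4
tool_pos: [0.5036, 0.1039, 0.1933]
eef_rot: [0.0, 0.316, 0.949, 0.0]
ft_force: [-0.6, -0.6, -3.1]
opening: 0.176
```

Run:
```python
from h import *
to([.5035+.0497,.1028-.2643,.19])
im=ctrl.grab_frame("scene")[:,:,::-1];cv2.imwrite(f"pics/scene3f.png",im);cv2.imwrite(f"pics/scene3.png",cv2.resize(im[80:230,210:340],None,fx=4,fy=4,interpolation=2))
```

```text
t 5.4 pos [0.5036 0.1039 0.1933] psi 2.499 q [ 0.203  0.287 -0.033  1.25   0.     0.846] F [-0.6 -0.6 -3.1] T [-0.06  0.   -0.04] open 0.176 tilt [ 1.e-03  5.e-04 -1.e+00]
delta tool mm [-198.8 -182.8    3.2] wz None
```

View pics/scene3.png

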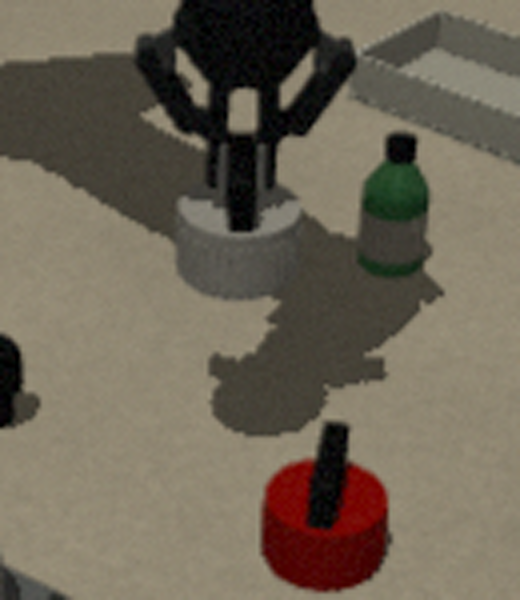

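The lid is held level and the wrist force shows its weight. Carrying it over the canister.

Call:
{"fn": "jog_arm", "kwargs": {
  "plan": [
    [[-30, -27, 0, 0, 0, 0], [-60, -55, 0, 0, 0, 0], [-90, -82, 0, 0, 0, 0], [-120, -110, 0, 0, 0, 0], [-150, -137, 0, 0, 0, 0], [-175, -160, 0, 0, 0, 0], [-190, -175, 0, 0, 0, 0], [-199, -182, 0, 0, 0, 0], [-199, -182, 0, 0, 0, 0], [-199, -182, 0, 0, 0, 0]]
  ]
}}

```text
clock: 6.45
tool_pos: [0.5529, -0.1602, 0.1919]
eef_rot: [-0.002, 0.316, 0.949, 0.0]
ft_force: [-1.0, 0.5, -3.4]
opening: 0.176
```

Run:
```python
from h import *
to([.553,-.161,.165])
s,t,R,ps=pose()
n="scene"
im=ctrl.grab_frame(n)[:,:,::-1].copy();cv2.imwrite("pics/scene4f.png",im)
c0,r0,k=130,100,4;o=cv2.resize(im[r0:r0+150,c0:c0+140],None,fx=k,fy=k,interpolation=2)
z=t[2]-.0539
# fit lid to mask
for l in("lid_bar","lid_lugs"):
  for q in ctrl.outline_of(n,l)[:3]: 
    print(l,q["score"],q["location"],q["pixels"].sum())
    if q["location"][0]<240: np.save("lidm",q["pixels"])
for off in((0,0),):
  L=[t[0]-.002,t[1]-.0005,ps]
  for p in lid(L,z):
    h=cv2.convexHull(((proj(n,p)+.5-[c0,r0])*k).astype(np.int32));cv2.polylines(o,[h],True,(0,255,0),1)
cs=[.5497,-.1620,.293]
for p in can(cs)[1:]:
    h=cv2.convexHull(((proj(n,p)+.5-[c0,r0])*k).astype(np.int32));cv2.polylines(o,[h],True,(0,0,255),1)
cv2.imwrite("pics/scene4.png",o)
```

```text
t 6.45 pos [ 0.5529 -0.1602  0.1919] psi 2.499 q [-2.820e-01  4.120e-01  1.430e-01  1.306e+00  1.000e-03  3.600e-01] F [-1.   0.5 -3.4] T [ 0.06 -0.03  0.01] open 0.176 tilt [-0.0027  0.0016 -1.    ]
delta tool mm [-0.6 -0.6 26.9] wz None
lid_bar 0.98 [292.7, 208.5] 946
lid_bar 0.83 [182.1, 184.8] 1229
lid_bar 0.29 [191.0, 234.8] 2898
lid_lugs 0.82 [292.6, 211.3] 958
lid_lugs 0.78 [183.4, 185.2] 1210
```

View pics/scene4.png

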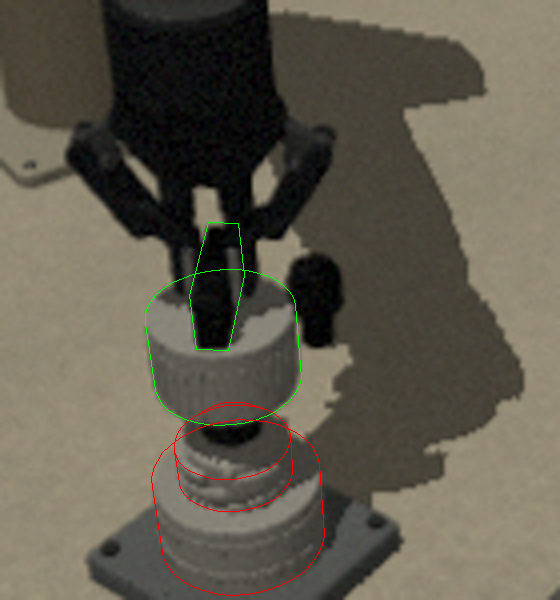

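The green overlay matches the lid in hand, with its edges at x≈145 and 300 in the crop. In scene-camera coordinates its axis is within about 1–2 mm of the canister's (red overlay). Descending to just above the rim.

Call:
{"fn": "jog_arm", "kwargs": {
  "plan": [
    [[-0.5, -0.8, 12, 0, 0, 0], [-0.5, -0.8, 20, 0, 0, 0], [-0.5, -0.8, 26, 0, 0, 0], [-0.5, -0.8, 32, 0, 0, 0], [-0.5, -0.8, 36, 0, 0, 0], [-0.5, -0.8, 38, 0, 0, 0], [-0.5, -0.8, 40, 0, 0, 0], [-0.5, -0.8, 40, 0, 0, 0]]
  ]
}}

```text
clock: 7.4
tool_pos: [0.5535, -0.1622, 0.1532]
eef_rot: [-0.0, 0.316, 0.949, 0.0]
ft_force: [-0.8, -0.1, -2.7]
opening: 0.173
```

Call:
{"fn": "jog_arm", "kwargs": {
  "plan": [
    [[0, 0, 1, 0, 0, 0], [0, 0, 2, 0, 0, 0], [0, 0, 3, 0, 0, 0], [0, 0, 4, 0, 0, 0], [0, 0, 4, 0, 0, 0]]
  ]
}}

```text
clock: 7.9
tool_pos: [0.5534, -0.1621, 0.1491]
eef_rot: [-0.0, 0.316, 0.949, 0.0]
ft_force: [-0.3, 0.1, -2.1]
opening: 0.173
```

```bash
python3 -c "
from h import *
to([.5525,-.161,.1439],2.5)"
```

```text
t 7.9 pos [ 0.5534 -0.1621  0.1491] psi 2.499 q [-0.285  0.437  0.068  1.202  0.     0.358] F [-0.3  0.1 -2.1] T [-0.06  0.06  0.02] open 0.173 tilt [-3.e-04  1.e-04 -1.e+00]
delta tool mm [1.4 0.4 5.2] wz -0.1
```

Call:
{"fn": "jog_arm", "kwargs": {
  "plan": [
    [[0, 0, 1, 0, 0, 0], [0, 0, 2, 0, 0, 0], [0, 0, 3, 0, 0, 0], [0, 0, 3, 0, 0, 0]]
  ]
}}

```text
clock: 8.3
tool_pos: [0.5539, -0.1624, 0.1482]
eef_rot: [0.001, 0.316, 0.949, -0.0]
ft_force: [-3.7, 0.8, 6.4]
opening: 0.174
```

Call:
{"fn": "jog_arm", "kwargs": {
  "plan": [
    [[0, 0, 1, 0, 0, 0], [0, 0, 2, 0, 0, 0], [0, 0, 2, 0, 0, 0]]
  ]
}}

```text
clock: 8.6
tool_pos: [0.554, -0.1625, 0.1479]
eef_rot: [0.002, 0.316, 0.949, -0.0]
ft_force: [-4.8, 0.3, 14.4]
opening: 0.173
```

Contact came about 4 mm early, either on a stop tooth or on the side of the nose. I'll ease off and hold the lid loosely so it can centre itself.

Call:
{"fn": "jog_arm", "kwargs": {
  "plan": [
    [[0, 0, -3, 0, 0, 0], [0, 0, -3, 0, 0, 0], [0, 0, -3, 0, 0, 0]]
  ]
}}

```text
clock: 8.9
tool_pos: [0.5541, -0.1624, 0.1483]
eef_rot: [0.001, 0.316, 0.949, -0.0]
ft_force: [-1.1, -0.2, 6.5]
opening: 0.174
```

Call:
{"fn": "jog_arm", "kwargs": {
  "plan": [
    [[0, 0, 0, 0, 0, 0], [0, 0, 0, 0, 0, 0], [0, 0, 0, 0, 0, 0], [0, 0, 0, 0, 0, 0]]
  ],
  "claw": 0.76
}}

```text
clock: 9.3
tool_pos: [0.5534, -0.1621, 0.1468]
eef_rot: [-0.0, 0.316, 0.949, -0.0]
ft_force: [-0.0, 0.0, 0.5]
opening: 0.241
```

Run:
```python
from h import *
to([.5525,-.161,.1439],2.5)
n="scene";im=ctrl.grab_frame(n)[:,:,::-1].copy()
c0,r0,k=130,100,4;o=cv2.resize(im[r0:r0+150,c0:c0+140],None,fx=k,fy=k,interpolation=2)
for z,col in((.090,(0,255,0)),(.095,(0,0,255))):
  p=lid([.5497,-.1620,2.5],z)[0]
  h=cv2.convexHull(((proj(n,p)+.5-[c0,r0])*k).astype(np.int32));cv2.polylines(o,[h],True,col,1)
cv2.imwrite("pics/scene5.png",o)
```

```text
t 9.3 pos [ 0.5534 -0.1621  0.1468] psi 2.499 q [-0.285  0.439  0.065  1.198  0.     0.358] F [-0.   0.   0.5] T [-0.04  0.01  0.03] open 0.241 tilt [-7.e-04  2.e-04 -1.e+00]
delta tool mm [1.4 0.3 2.9] wz -0.1
```

View pics/scene5.png

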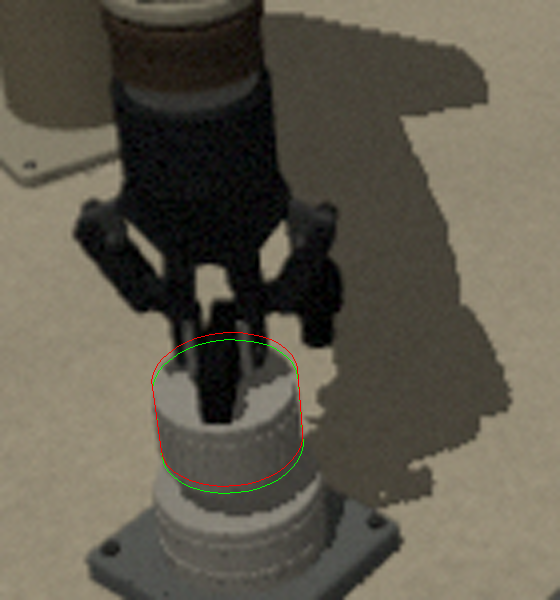

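The lid sits about 5 mm above rim height (red outline), so its lugs are on the stop teeth. I'll turn it anticlockwise, loosely held, in stages.

Call:
{"fn": "jog_arm", "kwargs": {
  "plan": [
    [[0, 0, 0, 0, 0, -5], [0, 0, 0, 0, 0, -10], [0, 0, 0, 0, 0, -15], [0, 0, 0, 0, 0, -20], [0, 0, 0, 0, 0, -25], [0, 0, 0, 0, 0, -30], [0, 0, 0, 0, 0, -30]]
  ]
}}

```text
clock: 10.05
tool_pos: [0.5536, -0.1622, 0.1469]
eef_rot: [-0.0, 0.06, 0.998, 0.0]
ft_force: [1.7, -0.2, -0.7]
opening: 0.242
```

```bash
cat > look.py <<'E'
from h import *
import sys
to([.5525,-.161,.1439],2.5)
n="scene";im=ctrl.grab_frame(n)[:,:,::-1].copy()
c0,r0,k=130,100,4;o=cv2.resize(im[r0:r0+150,c0:c0+140],None,fx=k,fy=k,interpolation=2)
for z,col in((.090,(0,255,0)),(.081,(255,0,0)),(.070,(0,0,255))):
  p=lid([.5497,-.1620,2.5],z)[0]
  h=cv2.convexHull(((proj(n,p)+.5-[c0,r0])*k).astype(np.int32));cv2.polylines(o,[h],True,col,1)
cv2.imwrite(sys.argv[1],o)
E
python3 look.py pics/l1.png
```

```text
t 10.05 pos [ 0.5536 -0.1622  0.1469] psi 3.022 q [-0.285  0.439  0.065  1.197  0.    -0.165] F [ 1.7 -0.2 -0.7] T [ 0.03 -0.25 -0.14] open 0.242 tilt [-1.e-04  2.e-04 -1.e+00]
delta tool mm [1.3 1.  3. ] wz 29.9
```

View pics/l1.png

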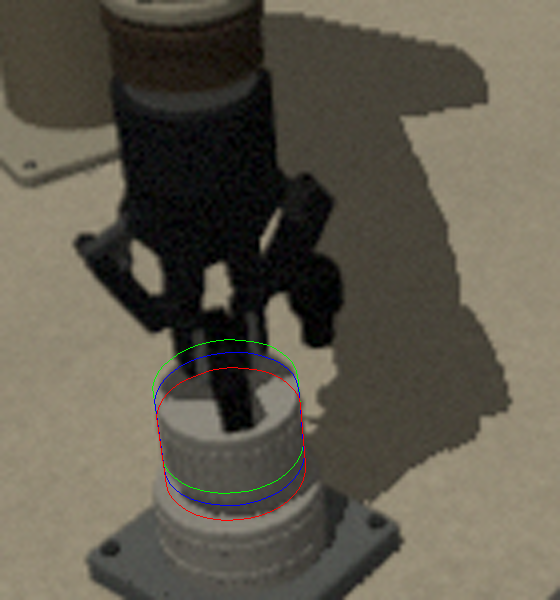

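```bash
cat > look.py <<'E'
from h import *
import sys
to([.5525,-.161,.1439],2.5)
n="scene";im=ctrl.grab_frame(n)[:,:,::-1].copy()
c0,r0,k=155,170,9;o=cv2.resize(im[r0:r0+65,c0:c0+65],None,fx=k,fy=k,interpolation=2)
for z,col in((.095,(255,255,0)),(.090,(0,255,0)),(.081,(255,0,0)),(.070,(0,0,255))):
  for zz in(z,z+.045):
    p=cyl(.5497,-.1620,.039,.039,zz,zz)[:40]
    pts=((proj(n,p)+.5-[c0,r0])*k);m=pts[:,1].mean()
    pts=pts[pts[:,1]>m];pts=pts[np.argsort(pts[:,0])]
    cv2.polylines(o,[pts.astype(np.int32)],False,col,1)
cv2.imwrite(sys.argv[1],o)
E
python3 look.py pics/l2.png
```

```text
t 10.1 pos [ 0.5536 -0.1621  0.1469] psi 3.021 q [-0.285  0.439  0.065  1.197  0.    -0.164] F [ 0.5 -0.  -0.2] T [ 0.04 -0.22 -0.13] open 0.241 tilt [-3.e-04  3.e-04 -1.e+00]
delta tool mm [1.2 1.  3. ] wz 29.8
```

View pics/l2.png

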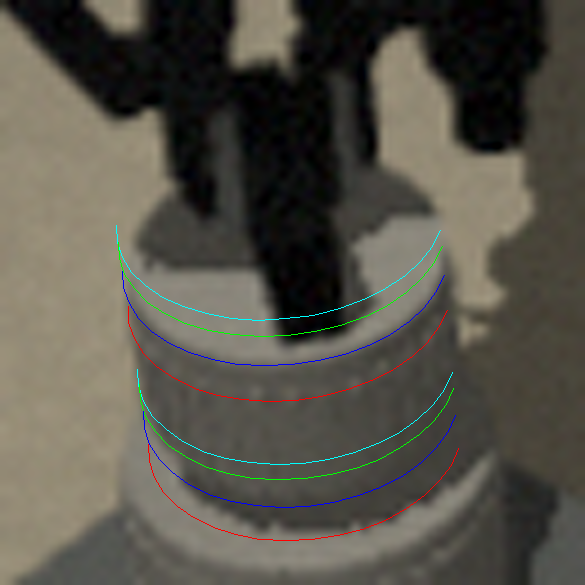

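The top-face edge now follows the blue line (bottom edge at 81 mm), so the lid has dropped about 14 mm, off the teeth and into the thread start. I'll lower the fingers around the bar, then turn clockwise with the loose hold.

Call:
{"fn": "jog_arm", "kwargs": {
  "plan": [
    [[0, 0, 4, 0, 0, 0], [0, 0, 8, 0, 0, 0], [0, 0, 11, 0, 0, 0], [0, 0, 11, 0, 0, 0]]
  ]
}}

```text
clock: 10.55
tool_pos: [0.5547, -0.1621, 0.1374]
eef_rot: [0.002, 0.06, 0.998, -0.0]
ft_force: [0.7, 0.5, 3.8]
opening: 0.242
```

Call:
{"fn": "jog_arm", "kwargs": {
  "plan": [
    [[0, 0, 0, 0, 0, 5], [0, 0, 0, 0, 0, 10], [0, 0, 0, 0, 0, 15], [0, 0, 0, 0, 0, 20], [0, 0, 0, 0, 0, 25], [0, 0, 0, 0, 0, 30], [0, 0, 0, 0, 0, 35], [0, 0, 0, 0, 0, 40], [0, 0, 0, 0, 0, 45], [0, 0, 0, 0, 0, 45]]
  ]
}}

```text
clock: 11.55
tool_pos: [0.5528, -0.1603, 0.1361]
eef_rot: [-0.001, 0.432, 0.902, 0.0]
ft_force: [-3.3, 3.5, 3.4]
opening: 0.245
```

```bash
python3 look.py pics/l3.png
```

```text
t 11.55 pos [ 0.5528 -0.1603  0.1361] psi 2.247 q [-2.830e-01  4.460e-01  4.700e-02  1.174e+00  1.000e-03  6.120e-01] F [-3.3  3.5  3.4] T [0.66 0.49 3.78] open 0.245 tilt [-0.002   0.0017 -1.    ]
delta tool mm [-0.4 -0.7 -7.8] wz -14.5
```

View pics/l3.png

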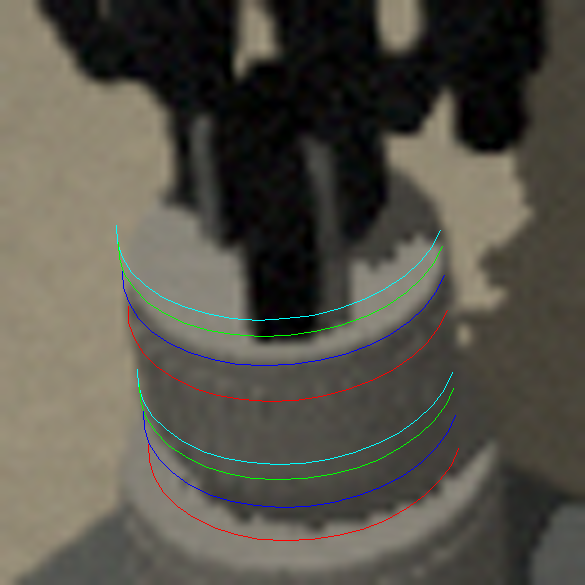

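The wrist torque reached 3.8 N m, so the lid is jammed. Backing off right away.

Call:
{"fn": "jog_arm", "kwargs": {
  "plan": [
    [[0, 0, 0, 0, 0, -5], [0, 0, 0, 0, 0, -10], [0, 0, 0, 0, 0, -15], [0, 0, 0, 0, 0, -15]]
  ]
}}

```text
clock: 12.0
tool_pos: [0.5536, -0.1629, 0.1361]
eef_rot: [0.0, 0.318, 0.948, -0.0]
ft_force: [-0.8, 0.0, 0.1]
opening: 0.241
```

```bash
cat > look2.py <<'E'
from h import *
import sys
to([.5525,-.161,.1439],2.5)
for n,c0,r0,k in(("scene",140,150,6),("top",280,150,6)):
  im=ctrl.grab_frame(n)[:,:,::-1].copy();cv2.imwrite(sys.argv[1]+n+"_raw.png",im)
  o=cv2.resize(im[r0:r0+95,c0:c0+95],None,fx=k,fy=k,interpolation=2);cv2.imwrite(sys.argv[1]+n+".png",o)
E
python3 look2.py pics/k1
```

```text
t 12.0 pos [ 0.5536 -0.1629  0.1361] psi 2.495 q [-2.860e-01  4.470e-01  4.800e-02  1.172e+00 -1.000e-03  3.600e-01] F [-0.8  0.   0.1] T [-0.02  0.04 -0.03] open 0.241 tilt [ 2.e-04 -8.e-04 -1.e+00]
delta tool mm [ 2.   0.8 -7.8] wz -0.3
```

View pics/k1scene.png

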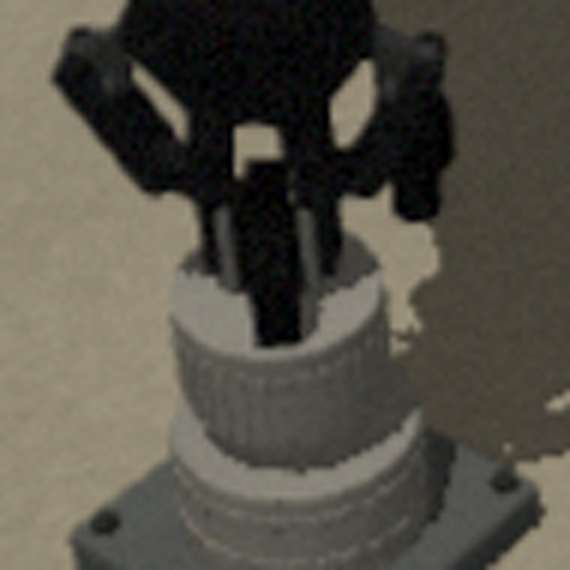

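View pics/k1top.png

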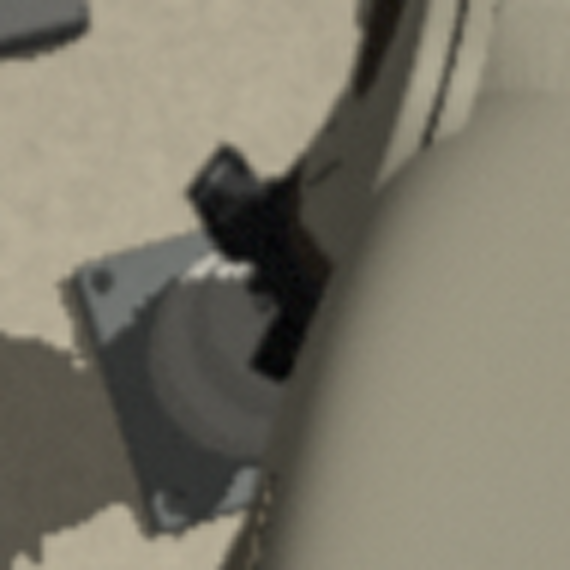

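Run:
```python
from h import *
ims={0:"pics/scene4f.png"}
m={}
for l in("lid_bar","lid_lugs"):
  for q in ctrl.outline_of("scene",l)[:3]:
    print(l,q["score"],q["location"],q["pixels"].sum())
    if abs(q["location"][0]-188)<15 and q["pixels"].sum()<2200: m[l]=q["pixels"]
im=cv2.imread("pics/k1scene_raw.png");g=im.mean(2)
for c in(188,192):print(c,g[195:240,c].astype(int))
for z in(.095,.09,.0855,.081,.07):
  f=lambda zz:[round(float(proj("scene",cyl(.5497,-.162,.039,.039,zz,zz)[:40])[:,1].max()),1) for _ in[0]][0]
  print(z,"top front row",f(z+.045),"bottom row",f(z))
for l,mm in m.items():
  ys=[np.where(mm[:,c])[0].max() for c in range(178,200,3)];print(l,ys, np.where(mm.any(0))[0][[0,-1]])
  # cylinder bottom-contour fit
```

```text
lid_bar 0.61 [295.3, 209.7] 932
lid_bar 0.58 [184.9, 202.7] 1152
lid_lugs 0.96 [187.8, 204.4] 1146
lid_lugs 0.76 [290.6, 209.2] 956
188 [  3   5   7   9   7  10   7   1   4   3  13   3  60 115 104  85  78  80
  80  68  75  81  78  77  78  78  81  78  69  68  65  60  64  99 121 131
 130 136 106  90  85  91  81  84  87]
192 [ 62  60  65  57  61  63  64  62  63  65 109 129 132 111  82  69  69  76
  76  71  75  74  76  73  76  73  77  74  74  66  65  62  61 113 131 130
 129 123  98  82  82  97  86  79  80]
0.095 top front row 205.1 bottom row 221.1
0.09 top front row 206.9 bottom row 222.8
0.0855 top front row 208.5 bottom row 224.4
0.081 top front row 210.2 bottom row 225.9
0.07 top front row 214.1 bottom row 229.6
lid_bar [np.int64(222), np.int64(223), np.int64(224), np.int64(224), np.int64(223), np.int64(223), np.int64(221), np.int64(220)] [168 204]
lid_lugs [np.int64(222), np.int64(223), np.int64(224), np.int64(224), np.int64(224), np.int64(223), np.int64(222), np.int64(220)] [168 204]
```

The skirt edge reads about 82–85 mm, so the lid is below the rim (90) but maybe not fully in the thread start. I'll carry on anticlockwise, checking torque, until it meets the teeth.

Call:
{"fn": "jog_arm", "kwargs": {
  "plan": [
    [[1, 0.4, 0, 0, 0, -6], [1, 0.4, 0, 0, 0, -12], [1, 0.4, 0, 0, 0, -18], [1, 0.4, 0, 0, 0, -24], [1, 0.4, 0, 0, 0, -30], [1, 0.4, 0, 0, 0, -30]]
  ]
}}

```text
clock: 12.8
tool_pos: [0.5526, -0.1618, 0.1365]
eef_rot: [-0.0, 0.061, 0.998, -0.0]
ft_force: [-0.3, 0.3, 0.5]
opening: 0.241
```

```bash
python3 look2.py pics/k2
```

```text
t 12.8 pos [ 0.5526 -0.1618  0.1365] psi 3.02 q [-2.840e-01  4.450e-01  4.600e-02  1.172e+00 -1.000e-03 -1.630e-01] F [-0.3  0.3  0.5] T [-0.09  0.21  0.  ] open 0.241 tilt [-5.e-04 -5.e-04 -1.e+00]
delta tool mm [ 0.2  0.8 -7.4] wz 29.8
```

View pics/k2scene.png

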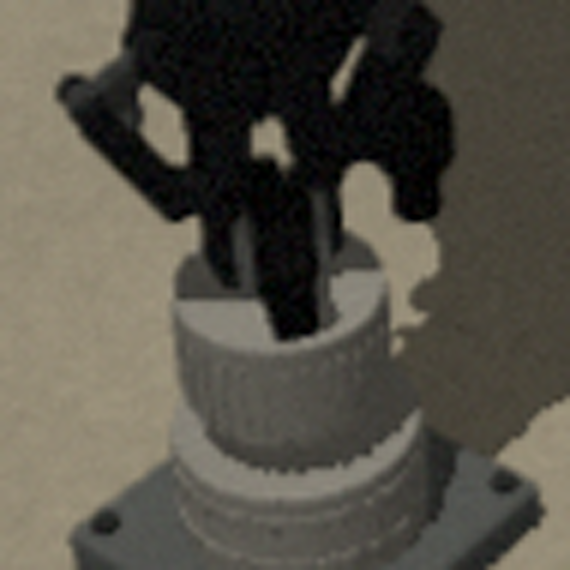

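Call:
{"fn": "jog_arm", "kwargs": {
  "plan": [
    [[0, 0, 0, 0, 0, -5], [0, 0, 0, 0, 0, -10], [0, 0, 0, 0, 0, -15], [0, 0, 0, 0, 0, -15]]
  ]
}}

```text
clock: 13.3
tool_pos: [0.5532, -0.161, 0.1362]
eef_rot: [0.0, -0.07, 0.998, 0.0]
ft_force: [-0.3, 0.2, 0.0]
opening: 0.239
```

```bash
python3 -c "
from h import *
to([.5525,-.161,.1439],2.5)"
```

```text
t 13.3 pos [ 0.5532 -0.161   0.1362] psi -3.001 q [-2.830e-01  4.450e-01  4.600e-02  1.171e+00  1.000e-03 -4.240e-01] F [-0.3  0.2  0. ] T [0.13 0.07 0.02] open 0.239 tilt [ 3.e-04  5.e-04 -1.e+00]
delta tool mm [ 0.7  0.1 -7.7] wz -315.2
```

No resistance so far, so on anticlockwise.

Call:
{"fn": "jog_arm", "kwargs": {
  "plan": [
    [[0, 0, 0, 0, 0, -5], [0, 0, 0, 0, 0, -10], [0, 0, 0, 0, 0, -15], [0, 0, 0, 0, 0, -15]]
  ]
}}

```text
clock: 13.7
tool_pos: [0.5533, -0.1613, 0.1363]
eef_rot: [0.0, -0.199, 0.98, -0.0]
ft_force: [0.4, -0.4, -0.2]
opening: 0.239
```

```bash
python3 look2.py pics/k3
```

```text
t 13.7 pos [ 0.5533 -0.1613  0.1363] psi -2.74 q [-0.284  0.445  0.046  1.171  0.    -0.685] F [ 0.4 -0.4 -0.2] T [ 0.07  0.05 -0.06] open 0.239 tilt [ 4.e-04 -1.e-04 -1.e+00]
delta tool mm [ 0.6  0.6 -7.6] wz -300.2
```

View pics/k3scene.png

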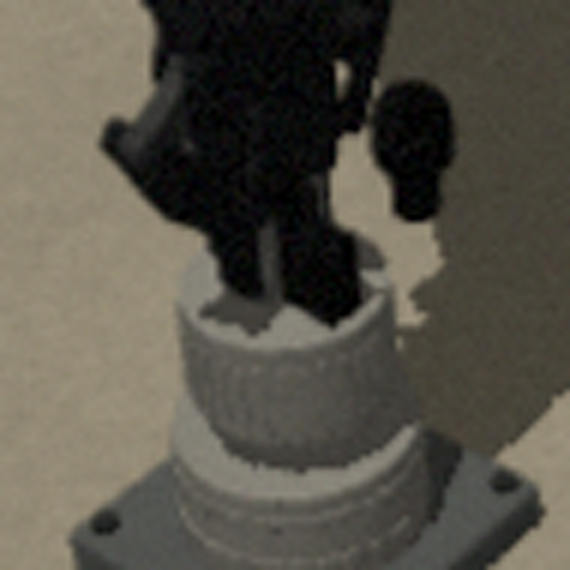

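The lid turns freely and stays at the same height, so it's resting on the rim and my scene-view height reads about 6 mm low. The earlier step was it coming off the teeth, and the jam was against the teeth. Rim level is therefore top-edge row ≈209.5. Continuing anticlockwise.

Call:
{"fn": "jog_arm", "kwargs": {
  "plan": [
    [[0, 0, 0, 0, 0, -5], [0, 0, 0, 0, 0, -10], [0, 0, 0, 0, 0, -15], [0, 0, 0, 0, 0, -15]]
  ]
}}

```text
clock: 14.2
tool_pos: [0.5531, -0.1612, 0.1363]
eef_rot: [0.0, -0.326, 0.945, 0.0]
ft_force: [0.5, 0.0, 0.6]
opening: 0.238
```

```bash
python3 look2.py pics/k4
python3 - <<'E'
import cv2
for k in("k2","k3","k4"):
  g=cv2.imread(f"pics/{k}scene_raw.png").mean(2)
  for c in(178,186,194):print(k,c,g[203:236,c].astype(int))
E
```

```text
t 14.2 pos [ 0.5531 -0.1612  0.1363] psi -2.478 q [-0.284  0.445  0.046  1.171  0.    -0.948] F [0.5 0.  0.6] T [ 0.   -0.02 -0.02] open 0.238 tilt [ 1.e-04  1.e-04 -1.e+00]
delta tool mm [ 0.3  0.5 -7.6] wz -285.2
k2 178 [130 131 131 127 122  98  85  87  85  83  83  83  87  85  83  82  80  80
  78  72  63  62  62 111 130 130 124 128 126 105  88  90 104]
k2 186 [  5   6  22  47 114 114  84  84  82  88  82  83  81  84  85  80  84  81
  81  85  82  73  67  66  64  78 118 129 128 128  96  82  85]
k2 194 [ 65  65 119 126  94  69  72  83  79  74  74  76  74  69  73  77  74  72
  68  71  66  64  61  63  64 114 129 130 134 110  86  78  93]
k3 178 [ 65 114 128 126 106  88  88  87  83  86  87  85  86  87  80  81  75  83
  85  75  64  62  78 113 128 128 126 125 128 104  92  90 101]
k3 186 [126 130 131 128 127 103  87  83  90  92  85  87  85  81  84  84  87  84
  84  79  82  71  62  65  61 115 129 131 130 129  94  78  84]
k3 194 [ 18  89 124 115  90  77  77  80  73  73  75  75  78  77  77  77  75  76
  70  74  67  62  62  61  63 115 129 130 130 109  87  79  95]
k4 178 [125 126 127 121 102  85  83  90  78  82  89  87  87  87  88  86  86  86
  83  72  62  63 114 127 126 126 128 127 123 102  88  89 103]
k4 186 [ 64  64  60 113 127  89  76  87  87  82  85  82  84  83  80  79  78  80
  88  80  78  68  62  62  62 112 129 127 126 131  95  83  86]
k4 194 [128 128 128 115  86  75  72  73  78  75  73  78  76  73  75  68  73  78
  73  68  66  63  63  62  62 114 129 130 129 108  83  84  93]
```

Call:
{"fn": "jog_arm", "kwargs": {
  "plan": [
    [[0, 0, 0, 0, 0, -5], [0, 0, 0, 0, 0, -10], [0, 0, 0, 0, 0, -15], [0, 0, 0, 0, 0, -15]]
  ]
}}

```text
clock: 14.7
tool_pos: [0.5529, -0.1612, 0.1362]
eef_rot: [-0.0, -0.447, 0.895, 0.0]
ft_force: [0.6, 0.5, -0.3]
opening: 0.24
```

```bash
cat > look3.py <<'E'
from h import *
import sys
to([.5525,-.161,.1439],2.5)
im=ctrl.grab_frame("scene")[:,:,::-1].copy();cv2.imwrite(sys.argv[1]+"scene_raw.png",im)
g=im.mean(2)
for c in(178,186,194):print(c,g[203:236,c].astype(int))
cv2.imwrite(sys.argv[1]+"scene.png",cv2.resize(im[150:245,140:235],None,fx=6,fy=6,interpolation=2))
E
python3 look3.py pics/k5
```

```text
t 14.7 pos [ 0.5529 -0.1612  0.1362] psi -2.216 q [-0.284  0.445  0.046  1.172  0.    -1.21 ] F [ 0.6  0.5 -0.3] T [ 0.03  0.05 -0.  ] open 0.24 tilt [-2.e-04  1.e-04 -1.e+00]
delta tool mm [ 0.1  0.4 -7.7] wz -270.2
178 [129 127 127 117  95  87  88  97  90  86  84  80  84  86  86  84  83  83
  78  66  60 102 124 126 128 127 125 124 127 105  88  90 100]
186 [ 66  63  77 116 114  93  85  84  94  90  80  84  80  83  86  86  83  85
  84  82  78  67  65  60  75 112 128 128 128 130  91  82  85]
194 [ 61  62  59  62  66  73  75  74  69  66  72  73  77  78  76  75  78  74
  76  70  62  61  63  64  64 111 128 128 131 108  84  77  92]
```

Call:
{"fn": "jog_arm", "kwargs": {
  "plan": [
    [[0, 0, 0, 0, 0, -5], [0, 0, 0, 0, 0, -10], [0, 0, 0, 0, 0, -15], [0, 0, 0, 0, 0, -15]]
  ]
}}

```text
clock: 15.15
tool_pos: [0.5531, -0.1612, 0.1363]
eef_rot: [0.0, -0.559, 0.829, -0.0]
ft_force: [0.7, -0.3, 0.1]
opening: 0.234
```

```bash
python3 look3.py pics/k6
```

```text
t 15.15 pos [ 0.5531 -0.1612  0.1363] psi -1.954 q [-0.284  0.445  0.046  1.171  0.    -1.471] F [ 0.7 -0.3  0.1] T [ 0.03 -0.08  0.03] open 0.234 tilt [ 3.e-04  1.e-04 -1.e+00]
delta tool mm [ 0.   0.7 -7.6] wz -255.2
178 [128 131 131 118  94  86  90  84  78  77  79  78  79  76  76  80  80  83
  81  67  61 103 124 124 128 126 124 127 122 105  87  89 100]
186 [114 127 126 126 125  96  84  85  90  87  85  83  83  83  82  86  82  80
  81  80  74  67  64  62  76 114 126 128 127 131  95  80  82]
194 [ 63  60  63  62  65  74  74  84  79  78  79  74  76  75  73  74  74  77
  74  74  66  63  62  61  63 112 127 130 130 108  84  83  90]
```

View pics/k6scene.png

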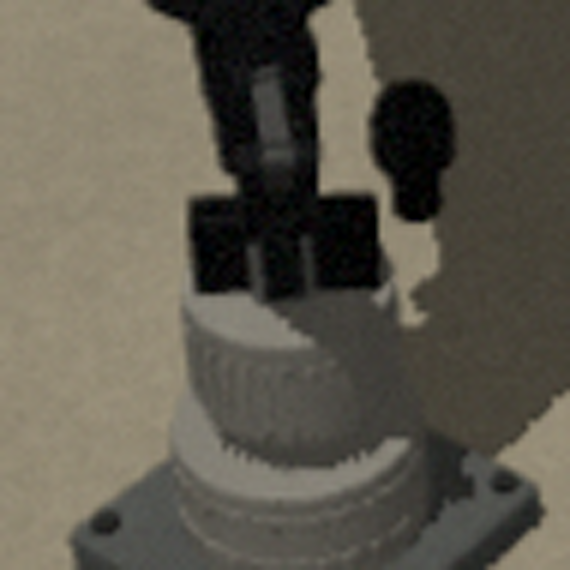

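Call:
{"fn": "jog_arm", "kwargs": {
  "plan": [
    [[0, 0, 0, 0, 0, -4], [0, 0, 0, 0, 0, -8], [0, 0, 0, 0, 0, -12], [0, 0, 0, 0, 0, -12]]
  ]
}}

```text
clock: 15.6
tool_pos: [0.5529, -0.1613, 0.1364]
eef_rot: [-0.0, -0.643, 0.766, 0.0]
ft_force: [-0.1, 0.5, 0.2]
opening: 0.241
```

```bash
python3 look3.py pics/k7
```

```text
t 15.6 pos [ 0.5529 -0.1613  0.1364] psi -1.745 q [-0.284  0.445  0.046  1.172  0.    -1.68 ] F [-0.1  0.5  0.2] T [-0.03  0.01  0.03] open 0.241 tilt [-0.  0. -1.]
delta tool mm [-0.2  0.5 -7.5] wz -243.2
178 [106 128 130 129 127 128 130 117  95  86  85  93  86  83  85  86  85  84
  81  81  78  83  70  62 112 126 129 126 124 103  88  89  99]
186 [ 76 115 124 125 127 127 127 130  90  77  83  93  84  85  84  85  85  84
  85  85  82  81  82  80  66  64 115 130 125 132  95  81  85]
194 [ 65  64  65  77 118 128  98  74  73  74  77  73  78  74  75  76  75  75
  75  76  77  74  71  63  63 113 128 131 131 108  85  81  90]
```

View pics/k7scene.png

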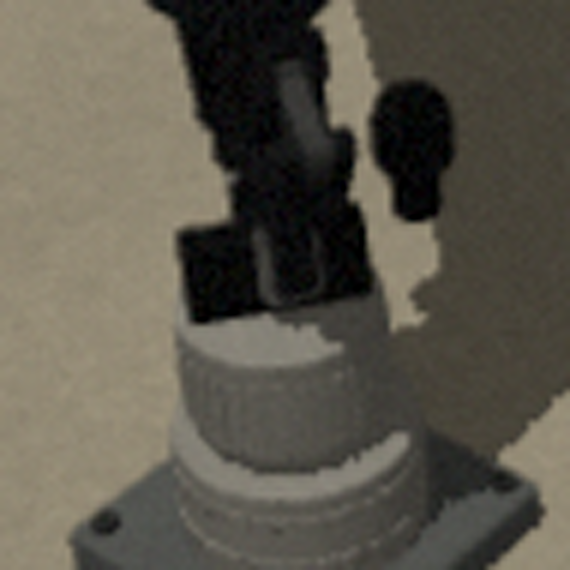

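The top edge fell from row ~207.5 to ~211 (about 10 mm), so the lid has dropped into the thread start. Lowering the fingers 5 mm and running it in clockwise.

Call:
{"fn": "jog_arm", "kwargs": {
  "plan": [
    [[0, 0, 2, 0, 0, 0], [0, 0, 5, 0, 0, 0], [0, 0, 5, 0, 0, 6], [0, 0, 5, 0, 0, 12], [0, 0, 5, 0, 0, 18], [0, 0, 5, 0, 0, 24], [0, 0, 5, 0, 0, 30], [0, 0, 5, 0, 0, 30]]
  ]
}}

```text
clock: 16.45
tool_pos: [0.5527, -0.1612, 0.1308]
eef_rot: [-0.0, -0.424, 0.906, 0.0]
ft_force: [0.6, 0.3, -1.1]
opening: 0.238
```

```bash
python3 look3.py pics/k8
```

```text
t 16.45 pos [ 0.5527 -0.1612  0.1308] psi -2.267 q [-0.284  0.449  0.037  1.16   0.    -1.159] F [ 0.6  0.3 -1.1] T [ 0.02  0.05 -0.03] open 0.238 tilt [-7.e-04  3.e-04 -1.e+00]
delta tool mm [  0.    0.3 -13.1] wz -273.1
178 [116 132 131 131 130 130 128 119  96  86  86  82  84  83  82  83  80  79
  74  79  85  74  73  80 115 125 127 126 126 102  89  88  98]
186 [ 62  63  61  66  62  64  79 116 109  86  83  87  90  86  83  83  83  84
  81  84  83  83  82  85  71  74 118 130 129 132  96  79  81]
194 [ 63  64  63  65  62  62  60  66  67  71  85  79  74  78  76  80  78  76
  73  77  73  76  70  67  61 113 128 128 129 109  84  79  93]
```

Call:
{"fn": "jog_arm", "kwargs": {
  "plan": [
    [[0, 0, 0, 0, 0, 5], [0, 0, 0, 0, 0, 10], [0, 0, 0, 0, 0, 15], [0, 0, 0, 0, 0, 20], [0, 0, 0, 0, 0, 20]]
  ]
}}

```text
clock: 17.0
tool_pos: [0.5528, -0.1612, 0.131]
eef_rot: [-0.0, -0.261, 0.965, 0.0]
ft_force: [-0.1, 0.8, -0.1]
opening: 0.243
```

```bash
python3 look3.py pics/k9
```

```text
t 17.0 pos [ 0.5528 -0.1612  0.131 ] psi -2.613 q [-0.284  0.449  0.038  1.16   0.    -0.812] F [-0.1  0.8 -0.1] T [-0.02  0.05 -0.03] open 0.243 tilt [-4.e-04  2.e-04 -1.e+00]
delta tool mm [  0.2   0.4 -12.9] wz -293.0
178 [129 127  98  84  83 115 126 123 105  87  87  90  80  76  78  83  79  82
  82  87  84  88  82  72 115 127 125 127 126 104  91  90 104]
186 [ 64  64  65  62  60  64  62 116 122  94  83  85  80  87  84  81  81  82
  84  83  79  83  80  83  77  64 114 129 129 130  97  83  86]
194 [ 32 112 128 131 130 129 128  97  78  77  90  83  76  77  77  74  76  73
  73  72  76  76  74  66  63 114 128 126 131 108  87  79  92]
```

Call:
{"fn": "jog_arm", "kwargs": {
  "plan": [
    [[0, 0, 0, 0, 0, 5], [0, 0, 0, 0, 0, 10], [0, 0, 0, 0, 0, 15], [0, 0, 0, 0, 0, 20], [0, 0, 0, 0, 0, 25], [0, 0, 0, 0, 0, 25]]
  ]
}}

```text
clock: 17.65
tool_pos: [0.553, -0.1612, 0.1312]
eef_rot: [-0.0, -0.046, 0.999, 0.0]
ft_force: [0.3, 0.7, 0.3]
opening: 0.244
```

```bash
python3 look3.py pics/k10
```

```text
t 17.65 pos [ 0.553  -0.1612  0.1312] psi -3.049 q [-0.284  0.449  0.038  1.16   0.    -0.376] F [0.3 0.7 0.3] T [ 0.03 -0.   -0.01] open 0.244 tilt [-0.e+00  1.e-04 -1.e+00]
delta tool mm [  0.5   0.3 -12.7] wz -317.9
178 [ 62  62  61  63 115 131 128 128 121  98  86  89  88  87  83  77  76  81
  83  80  77  84  83  71 115 127 130 126 128 104  90  92 104]
186 [ 26  57 106 127 133 130 132 133 131 116  92  86  86  90  87  85  85  85
  87  82  83  82  85  81  79  67 115 130 129 129  98  82  84]
194 [  6   1   5  11   7  91 125 115  88  76  79  87  78  78  75  77  76  78
  79  79  76  75  78  79  65 106 127 130 132 107  83  82  93]
```

View pics/k10scene.png

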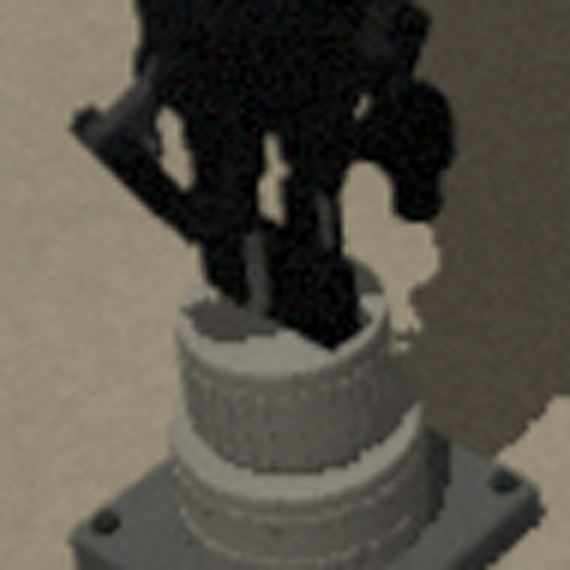

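It's threading in: the edge is at row ≈212 with no measurable torque. Continuing.

Call:
{"fn": "jog_arm", "kwargs": {
  "plan": [
    [[0, 0, 1, 0, 0, 5], [0, 0, 2, 0, 0, 10], [0, 0, 3, 0, 0, 15], [0, 0, 3, 0, 0, 20], [0, 0, 3, 0, 0, 25], [0, 0, 3, 0, 0, 30], [0, 0, 3, 0, 0, 30]]
  ]
}}

```text
clock: 18.4
tool_pos: [0.5531, -0.1613, 0.1285]
eef_rot: [0.0, 0.214, 0.977, -0.0]
ft_force: [-0.7, 0.3, 0.1]
opening: 0.24
```

```bash
python3 look3.py pics/k11
```

```text
t 18.4 pos [ 0.5531 -0.1613  0.1285] psi 2.711 q [-0.284  0.451  0.034  1.153 -0.     0.147] F [-0.7  0.3  0.1] T [ 0.02 -0.   -0.02] open 0.24 tilt [ 4.e-04 -2.e-04 -1.e+00]
delta tool mm [  0.7  -0.  -15.4] wz 12.1
178 [123 129 129 128 127 130 131 130 130 117  97  86  86  96  90  88  86  86
  85  85  87  83  83  89  85 119 126 126 126 102  90  90  99]
186 [  5   5   0  27  29  61  81 118 129 130 112  89  88  83  82  80  87  81
  83  82  86  79  83  83  82  86 112 124 129 133  97  82  85]
194 [ 53  55  50  41  34  23  39 107 112  88  75  77  77  76  76  73  78  78
  79  78  79  76  79  76  74 107 125 129 131 109  86  84  91]
```

Call:
{"fn": "jog_arm", "kwargs": {
  "plan": [
    [[0, 0, 0, 0, 0, 4], [0, 0, 0, 0, 0, 8], [0, 0, 0, 0, 0, 12], [0, 0, 0, 0, 0, 12]]
  ]
}}

```text
clock: 18.85
tool_pos: [0.5529, -0.1613, 0.1282]
eef_rot: [-0.0, 0.315, 0.949, -0.0]
ft_force: [0.1, 0.1, -0.7]
opening: 0.241
```

```bash
python3 look3.py pics/k12
```

```text
t 18.85 pos [ 0.5529 -0.1613  0.1282] psi 2.502 q [-0.284  0.451  0.033  1.153 -0.     0.356] F [ 0.1  0.1 -0.7] T [ 0.03  0.01 -0.01] open 0.241 tilt [-2.e-04  0.e+00 -1.e+00]
delta tool mm [  0.5  -0.1 -15.7] wz 0.1
178 [118 130 128 126 133 131 130 132 127 119  99  87  87  98  93  89  86  86
  85  82  83  86  89  83  88 118 127 125 127 101  89  91 103]
186 [  1   6   0   8   7   0   5   0   1 112 115  93  85  83  74  83  83  81
  82  85  80  78  83  84  83  84 104 122 127 129  96  83  85]
194 [ 65  61 108  85  62  63 114 128 127  96  79  79  85  79  78  78  78  78
  78  78  80  75  78  82  75  99 122 130 133 109  87  84  91]
```

Call:
{"fn": "jog_arm", "kwargs": {
  "plan": [
    [[0, 0, 0, 0, 0, 4], [0, 0, 0, 0, 0, 8], [0, 0, 0, 0, 0, 12], [0, 0, 0, 0, 0, 12]]
  ]
}}

```text
clock: 19.3
tool_pos: [0.553, -0.1612, 0.1283]
eef_rot: [0.0, 0.412, 0.911, 0.0]
ft_force: [-0.4, 0.4, -0.2]
opening: 0.243
```

```bash
python3 look3.py pics/k13
```

```text
t 19.3 pos [ 0.553  -0.1612  0.1283] psi 2.292 q [-0.284  0.451  0.033  1.153  0.     0.566] F [-0.4  0.4 -0.2] T [ 0.    0.02 -0.02] open 0.243 tilt [ 0.  0. -1.]
delta tool mm [  0.5  -0.2 -15.6] wz -11.9
178 [132 130 130 129 129 129 131 130 129 126 108  88  87 109  96  90  90  90
  88  83  86  85  87  86  92 117 130 129 123 103  91  89 102]
186 [  0   3  13  14   0   4   1   7   4  84 120  97  84  87  87  83  80  85
  81  84  85  81  81  85  83  86  95 119 127 133  97  80  82]
194 [ 66  62  78 120 129 130 130 130 129 117  88  80  77  77  78  79  77  78
  79  81  76  81  75  78  75  92 122 129 133 108  84  78  93]
```

View pics/k13scene.png

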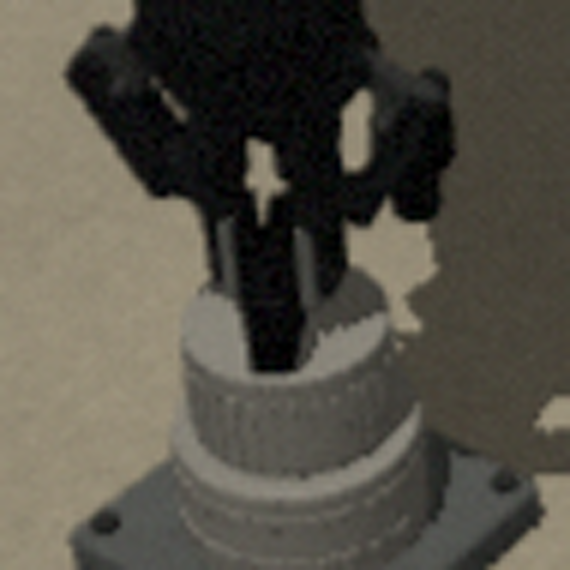

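Still sinking and free. The edge is at row ≈213.5, and home should be about 215.

Call:
{"fn": "jog_arm", "kwargs": {
  "plan": [
    [[0, 0, 0, 0, 0, 4], [0, 0, 0, 0, 0, 8], [0, 0, 0, 0, 0, 12], [0, 0, 0, 0, 0, 12]]
  ]
}}

```text
clock: 19.75
tool_pos: [0.5531, -0.1613, 0.1284]
eef_rot: [0.0, 0.505, 0.863, -0.0]
ft_force: [-0.3, -0.5, -0.7]
opening: 0.234
```

```bash
python3 look3.py pics/k14
```

```text
t 19.75 pos [ 0.5531 -0.1613  0.1284] psi 2.082 q [-0.284  0.451  0.033  1.153 -0.     0.775] F [-0.3 -0.5 -0.7] T [-0.01  0.04 -0.02] open 0.234 tilt [ 2.e-04 -1.e-04 -1.e+00]
delta tool mm [  0.5  -0.3 -15.5] wz -23.9
178 [ 56  65  63  69  83  86  86 100 124 127 104  88  88 101  91  85  88  87
  87  87  87  88  88  83  96 121 126 126 127 102  91  91 101]
186 [ 11   2   5   0   7   4   3   9  47 104 126 106  89  85  88  85  83  84
  82  83  84  86  81  78  85  82  94 122 126 132  96  80  85]
194 [ 65  65  65 115 129 132 129 131 130 117  83  74  77  78  80  80  79  79
  79  75  75  75  79  82  77  91 123 132 133 109  84  81  93]
```

Call:
{"fn": "jog_arm", "kwargs": {
  "plan": [
    [[0, 0, 0, 0, 0, 3], [0, 0, 0, 0, 0, 6], [0, 0, 0, 0, 0, 8], [0, 0, 0, 0, 0, 8]]
  ]
}}

```text
clock: 20.2
tool_pos: [0.5531, -0.1613, 0.1285]
eef_rot: [0.0, 0.564, 0.826, 0.0]
ft_force: [0.6, -0.6, 0.2]
opening: 0.241
```

```bash
python3 look3.py pics/k15
```

```text
t 20.2 pos [ 0.5531 -0.1613  0.1285] psi 1.943 q [-0.284  0.451  0.034  1.153  0.     0.915] F [ 0.6 -0.6  0.2] T [-0.03 -0.07 -0.01] open 0.241 tilt [ 3.e-04 -1.e-04 -1.e+00]
delta tool mm [  0.5  -0.5 -15.4] wz -31.9
178 [ 11   2   1   9  11   0  18  20 113 127 106  88  89  87  84  85  86  86
  84  85  78  76  80  80  96 122 128 126 127 102  91  90 101]
186 [  0   1   0  10   1  23  52 106 128 132 130 100  86  87  92  86  85  84
  88  87  86  88  85  87  85  85  92 120 127 131  95  83  85]
194 [ 61  60  63 114 129 132 134 132 129 114  90  81  78  78  69  69  77  76
  78  78  77  78  76  79  71  83 118 131 132 109  86  82  95]
```

Call:
{"fn": "jog_arm", "kwargs": {
  "plan": [
    [[0, 0, 0, 0, 0, 3], [0, 0, 0, 0, 0, 6], [0, 0, 0, 0, 0, 8], [0, 0, 0, 0, 0, 8]]
  ]
}}

```text
clock: 20.65
tool_pos: [0.5532, -0.1612, 0.1284]
eef_rot: [0.0, 0.62, 0.784, 0.0]
ft_force: [-0.1, 0.4, -0.4]
opening: 0.244
```

```bash
python3 look3.py pics/k16
```

```text
t 20.65 pos [ 0.5532 -0.1612  0.1284] psi 1.803 q [-0.284  0.451  0.034  1.153  0.     1.055] F [-0.1  0.4 -0.4] T [ 0.03 -0.14  0.15] open 0.244 tilt [ 6.e-04 -0.e+00 -1.e+00]
delta tool mm [  0.4  -0.7 -15.5] wz -39.9
178 [  4   4   6  12  14   9   8  19 109 127 104  89  87  91  80  82  81  76
  82  83  86  87  88  86  95 120 125 127 125 103  90  90 102]
186 [  7   8   7   3  23  99 128 129 128 131 127 107  90  88  85  85  87  82
  81  83  86  85  85  83  84  86  89 120 127 131  94  79  85]
194 [ 60  64  62  65 114 128 128 133 130 126  92  76  80  92  82  77  79  76
  76  79  79  77  75  76  76  84 118 129 128 107  82  82  94]
```

View pics/k16scene.png

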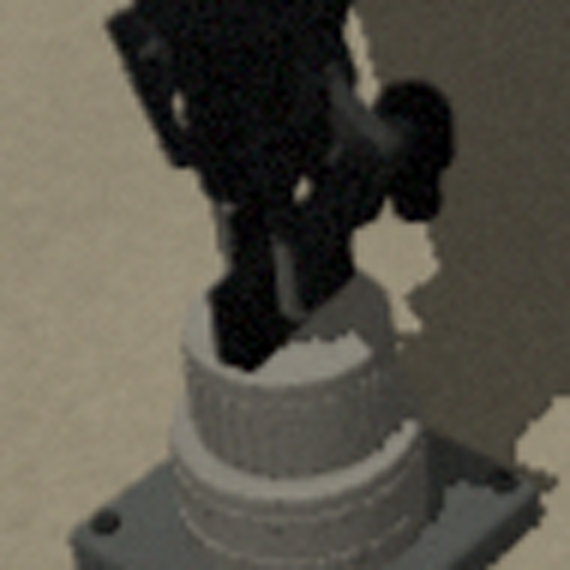

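Call:
{"fn": "jog_arm", "kwargs": {
  "plan": [
    [[0, 0, 0, 0, 0, 2], [0, 0, 0, 0, 0, 4], [0, 0, 0, 0, 0, 6], [0, 0, 0, 0, 0, 6]]
  ]
}}

```text
clock: 21.1
tool_pos: [0.5535, -0.1612, 0.1285]
eef_rot: [0.0, 0.661, 0.751, 0.0]
ft_force: [1.6, -0.5, -1.0]
opening: 0.237
```

```bash
python3 look3.py pics/k17
```

```text
t 21.1 pos [ 0.5535 -0.1612  0.1285] psi 1.699 q [-0.283  0.451  0.034  1.152  0.     1.16 ] F [ 1.6 -0.5 -1. ] T [ 0.   -0.33  0.42] open 0.237 tilt [ 1.1e-03 -2.0e-04 -1.0e+00]
delta tool mm [  0.4  -1.  -15.4] wz -45.9
178 [  9   0   0   2  10   2   8  10  88 120 105  89  86  90  85  84  88  85
  86  78  80  80  83  81  90 119 123 127 125 103  90  90  99]
186 [ 13  13   3   3  54 105 127 131 129 129 131 117  92  81  84  92  86  86
  84  86  85  85  84  83  83  84  92 121 128 130  94  82  83]
194 [ 61  59  63  62 107 126 128 129 131 129 100  82  76  79  82  80  77  79
  78  77  80  74  79  79  75  75 114 127 132 110  83  83  92]
```

Call:
{"fn": "jog_arm", "kwargs": {
  "plan": [
    [[0, 0, 0, 0, 0, 2], [0, 0, 0, 0, 0, 4], [0, 0, 0, 0, 0, 6], [0, 0, 0, 0, 0, 6]]
  ]
}}

```text
clock: 21.55
tool_pos: [0.5538, -0.1613, 0.1285]
eef_rot: [0.001, 0.698, 0.716, 0.0]
ft_force: [2.6, -0.7, -0.3]
opening: 0.24
```

```bash
python3 look3.py pics/k18
```

```text
t 21.55 pos [ 0.5538 -0.1613  0.1285] psi 1.595 q [-0.283  0.451  0.034  1.152 -0.     1.263] F [ 2.6 -0.7 -0.3] T [-0.19 -0.56  1.22] open 0.24 tilt [ 1.4e-03 -7.0e-04 -1.0e+00]
delta tool mm [  0.3  -1.2 -15.4] wz -51.9
178 [ 11   2   3   7   1   9   2  14  91 124 104  87  86  95  96  91  85  89
  87  81  82  87  85  83  87 119 127 124 126 103  90  89 100]
186 [ 34  13  11   3 100 127 127 130 131 129 130 111  92  86  84  88  81  84
  81  82  85  81  76  78  85  85  86 119 127 129  95  78  85]
194 [ 61  64  61  61 108 129 129 127 128 132 102  81  79  78  75  79  76  80
  76  78  77  76  76  79  78  66 107 125 134 109  85  82  92]
```

View pics/k18scene.png

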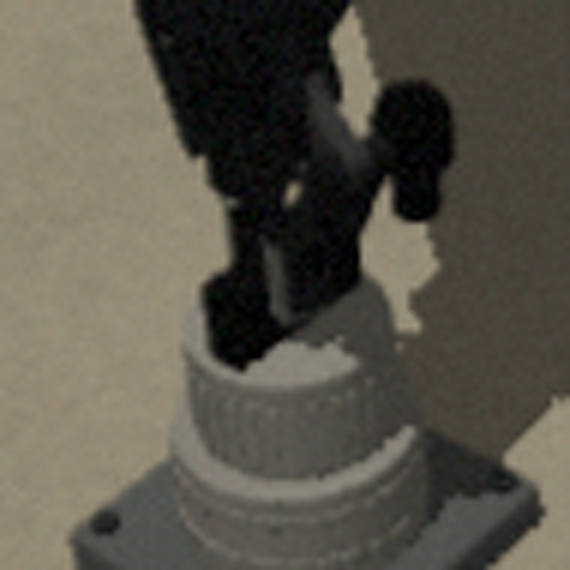

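Torque has risen to 1.2 N m and the lid no longer sinks. It has turned about 2.4 rad allowing for slack, so it should be home. I'll relax, open and lift clear to check.

Call:
{"fn": "jog_arm", "kwargs": {
  "plan": [
    [[0, 0, 0, 0, 0, -6], [0, 0, 0, 0, 0, -12], [0, 0, 0, 0, 0, -15], [0, 0, 0, 0, 0, -15]]
  ]
}}

```text
clock: 22.0
tool_pos: [0.5522, -0.1612, 0.1281]
eef_rot: [-0.001, 0.601, 0.799, -0.0]
ft_force: [-0.3, -0.2, 0.5]
opening: 0.242
```

Call:
{"fn": "jog_arm", "kwargs": {
  "plan": [
    [[0, 0, 0, 0, 0, 0], [0, 0, 0, 0, 0, 0], [0, 0, 0, 0, 0, 0], [0, 0, -10, 0, 0, 0], [0, 0, -40, 0, 0, 0], [0, 0, -80, 0, 0, 0], [0, 0, -110, 0, 0, 0], [0, 0, -110, 0, 0, 0]]
  ],
  "claw": 0.4
}}

```text
clock: 22.8
tool_pos: [0.5558, -0.162, 0.2448]
eef_rot: [0.005, 0.601, 0.799, 0.002]
ft_force: [0.5, -0.4, -0.1]
opening: 0.599
```

```bash
python3 look2.py pics/k19
python3 - <<'E'
from h import *
s,t,R,ps=pose()
print("move away",(R.T@[-.12,-.12,0]*1000).round())
g=cv2.imread("pics/k19scene_raw.png").mean(2)
for c in(178,186,194):print(c,g[203:236,c].astype(int))
E
```

```text
t 22.8 pos [ 0.5558 -0.162   0.2448] psi 1.853 q [-0.284  0.386  0.243  1.416  0.     1.005] F [ 0.5 -0.4 -0.1] T [ 0.04  0.01 -0.02] open 0.599 tilt [ 0.0107 -0.0031 -0.9999]
delta tool mm [  2.5  -3.8 100.8] wz -37.1
move away [ -82. -149.   -0.]
178 [ 13   5  10  13   6   8  16  17  88 122 102  87  85  93  95  89  85  87
  84  86  87  89  86  84  88 118 126 127 125 102  87  93  98]
186 [  6   6   0   1  97 127 127 131 128 129 132 113  90  87  84  90  81  80
  81  85  83  82  80  80  82  86  83 117 128 128  93  84  83]
194 [128 128 125 128 130 132 128 126 129 131 103  80  79  75  78  78  78  77
  77  79  78  75  76  78  71  69 103 124 133 109  85  81  89]
```

View pics/k19scene.png

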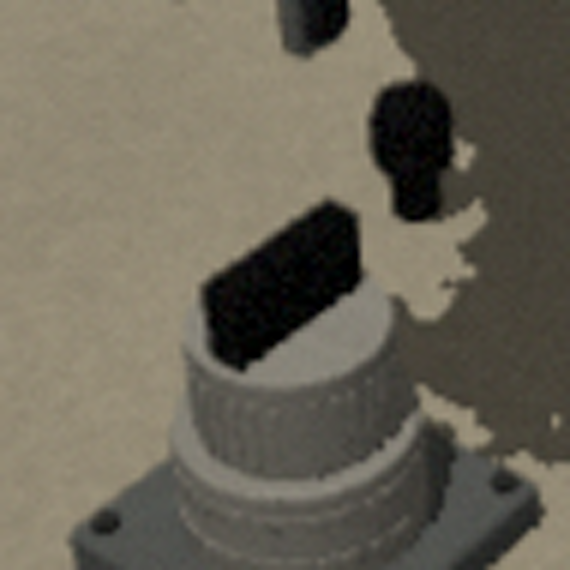

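The lid stands free and level with the skirt at the shoulder. I'll move the arm aside to measure with both cameras.

Call:
{"fn": "jog_arm", "kwargs": {
  "plan": [
    [[-30, -50, 0, 0, 0, 0], [-60, -100, 0, 0, 0, 0], [-90, -150, 0, 0, 0, 0], [-110, -190, 0, 0, 0, 0], [-110, -190, 0, 0, 0, 0], [-110, -190, 0, 0, 0, 0]]
  ]
}}

```text
clock: 23.5
tool_pos: [0.3983, -0.3211, 0.2371]
eef_rot: [-0.002, 0.603, 0.798, -0.0]
ft_force: [0.8, 0.0, 0.2]
opening: 0.6
```

```bash
python3 look2.py pics/k20
python3 - <<'E'
from h import *
lab={}
for n,loc in dict(scene=(187,205),top=(323,207)).items():
  for q in ctrl.outline_of(n,"lid_bar"):
    print(n,q["score"],q["location"],q["pixels"].sum())
    if np.hypot(*(np.array(q["location"])-loc))<25 and n not in lab: lab[n]=q["pixels"].astype(np.float32)
M=lambda v:lid(v,v[3])
for a in ([lab] if len(lab)==2 else []):
  for yaw in(-.2,.2,-.6):print(yaw,fit(a,M,[.553,-.161,yaw,.072],[.005,.005,.2,.006]))
# per camera biases: use canister per-camera xy
for n,xy in dict(scene=(.5497,-.1620),top=(.5551,-.1602)).items():
  if n in lab:
    for z in(.066,.068,.070,.072,.074,.078):
      print(n,z,min((round(float(np.abs(sil(n,lid([*xy,yw],z))-lab[n]).sum()/lab[n].sum()),4),round(yw,2)) for yw in np.arange(-1.6,1.6,.1)))
E
```

```text
t 23.5 pos [ 0.3983 -0.3211  0.2371] psi 1.848 q [-0.678  0.264  0.051  1.361 -0.     0.615] F [0.8 0.  0.2] T [ 0.01 -0.    0.02] open 0.6 tilt [-0.0027  0.0015 -1.    ]
delta tool mm [111.6 192.3  93. ] wz -37.4
scene 0.95 [186.4, 205.4] 1323
scene 0.86 [296.0, 208.4] 1026
top 0.59 [329.8, 205.2] 767
top 0.55 [231.5, 178.6] 630
-0.2 (array([ 0.55425397, -0.16097319, -1.22006031,  0.07225734]), np.float64(0.17476725578308105))
0.2 (array([ 0.55507479, -0.16097702,  1.88430142,  0.07286856]), np.float64(0.1775074303150177))
-0.6 (array([ 0.55420623, -0.16042716, -1.23195522,  0.07202176]), np.float64(0.1759781539440155))
scene 0.066 (0.0902, np.float64(-1.3))
scene 0.068 (0.0672, np.float64(-1.3))
scene 0.07 (0.0679, np.float64(-1.3))
scene 0.072 (0.0991, np.float64(-1.3))
scene 0.074 (0.1361, np.float64(-1.3))
scene 0.078 (0.2127, np.float64(-1.2))
top 0.066 (0.0833, np.float64(0.7))
top 0.068 (0.0841, np.float64(0.7))
top 0.07 (0.0845, np.float64(0.8))
top 0.072 (0.0855, np.float64(0.7))
top 0.074 (0.0883, np.float64(0.7))
top 0.078 (0.099, np.float64(0.7))
```

View pics/k20top.png

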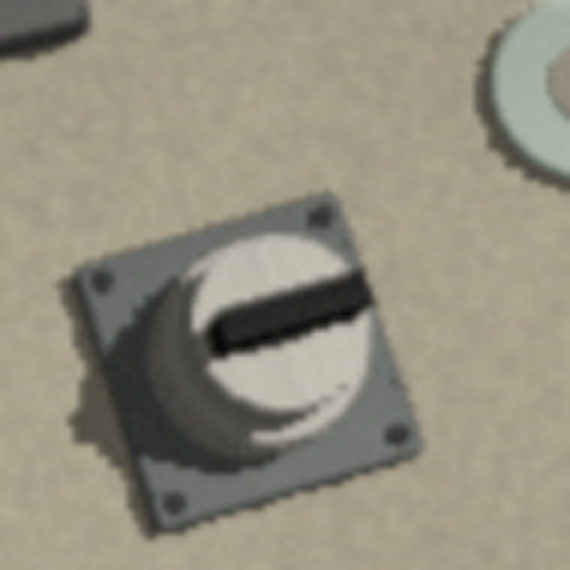

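View pics/k20scene.png

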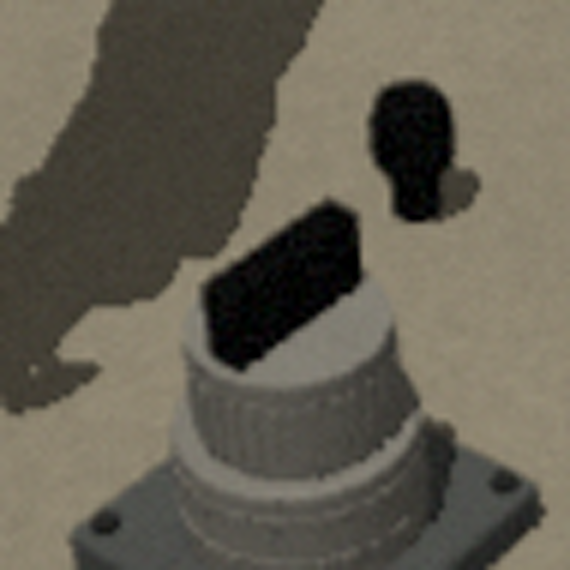

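Run:
```python
from h import *
def yaw(img,z,pts):
    # bar top edge corners in crop px -> world
    a,b=[ray("scene",np.array(p)/6+[140,150]-.5,z) for p in pts];return np.arctan2(*(a-b)[::-1]),np.hypot(*(a-b))
# bottom edge of front face ends at lid top height
print("k7",yaw(0,.126,[(190,320),(375,290)]))
print("k20 top edge",yaw(0,.149,[(205,285),(330,200)]),yaw(0,.115,[(240,370),(360,285)]))
print("k6",yaw(0,.135,[(195,292),(380,295)]))
# strip width
g0=cv2.imread("pics/k20scene_raw.png").mean(2)
from numpy import interp
def rowat(r,z,c,xy=(.5497,-.162)):
    t=np.linspace(0,2*np.pi,2000);p=proj("scene",np.c_[xy[0]+r*np.cos(t),xy[1]+r*np.sin(t),t*0+z])
    m=np.abs(p[:,0]-c)<.3;return p[m,1].max()
def edge(col,lo,hi,lev,up):
    v=g0[lo:hi,col]
    for i in range(len(v)-1):
        if (v[i]-lev)*(v[i+1]-lev)<=0 and (v[i+1]>v[i])==up: return lo+i+(lev-v[i])/(v[i+1]-v[i])
for c in range(178,198,2):
    e1=edge(c,222,234,105,True)
    e2=edge(c,int(e1)+1,240,110,False) if e1 else None
    print(c,round(e1,2),e2 and round(e2,2),"meas strip",e2 and round(e2-e1,2),"pred",[(z,round(rowat(.047,.07,c)-rowat(.039,z,c),2)) for z in(.07,.072,.075)])
```

```text
k7 (np.float64(-1.9359355596459236), np.float64(0.06685192564430048))
k20 top edge (np.float64(-1.2860577900902155), np.float64(0.0630264892819622)) (np.float64(-1.2939653521765095), np.float64(0.061783817015999894))
k6 (np.float64(-2.2209904945196723), np.float64(0.0661056552522286))
178 227.69 231.45 meas strip 3.76 pred [(0.07, np.float64(2.93)), (0.072, np.float64(3.57)), (0.075, np.float64(4.52))]
180 228.67 231.98 meas strip 3.31 pred [(0.07, np.float64(2.76)), (0.072, np.float64(3.42)), (0.075, np.float64(4.39))]
182 229.47 232.48 meas strip 3.01 pred [(0.07, np.float64(2.65)), (0.072, np.float64(3.3)), (0.075, np.float64(4.29))]
184 229.79 232.69 meas strip 2.9 pred [(0.07, np.float64(2.57)), (0.072, np.float64(3.23)), (0.075, np.float64(4.23))]
186 229.77 232.45 meas strip 2.68 pred [(0.07, np.float64(2.53)), (0.072, np.float64(3.2)), (0.075, np.float64(4.2))]
188 229.8 232.85 meas strip 3.06 pred [(0.07, np.float64(2.51)), (0.072, np.float64(3.18)), (0.075, np.float64(4.2))]
190 229.86 232.59 meas strip 2.73 pred [(0.07, np.float64(2.51)), (0.072, np.float64(3.19)), (0.075, np.float64(4.21))]
192 229.61 232.24 meas strip 2.62 pred [(0.07, np.float64(2.54)), (0.072, np.float64(3.23)), (0.075, np.float64(4.26))]
194 229.22 231.67 meas strip 2.45 pred [(0.07, np.float64(2.6)), (0.072, np.float64(3.28)), (0.075, np.float64(4.32))]
196 228.75 231.29 meas strip 2.55 pred [(0.07, np.float64(2.68)), (0.072, np.float64(3.37)), (0.075, np.float64(4.42))]
```

Independent of camera bias, the shoulder strip visible in front of the skirt is about 2.5–3 px wide. The prediction is 2.5 px fully home and 3.2 px for 2 mm high, so the lid is home within about 1 mm. The bar turned about 2.5 rad from the drop to a firm stop. The arm is clear, so I'm handing in.

```bash
python3 -c "
from workcell import ctrl
print(ctrl.sign_off(), ctrl.state()['clock'])"
```

```text
the job is handed in; nothing more can be done
the job is handed in; nothing more can be done
```

The silver lid is on the canister and, by my checks, screwed fully home. The job was handed in shortly after 23.5 s of robot time; sign-off gave no verdict.

**What I did:** I gripped the lid by its bar and set it down on the canister, where it first landed on the stop teeth. With a loose grip I turned it anticlockwise until it dropped about 10 mm into the thread start. I then ran it clockwise to a firm stop at about 1.2 N m, let go and moved the arm clear.

**A mistake on the way:** I misread the first 5 mm drop, off the teeth onto the rim, as the thread start. Turning clockwise there pushed the lid against the teeth, and the wrist read 3.8 N m, above the 3 N m guide value, before I backed off. I could not measure the contact force, so I can't confirm it stayed under 220 N. The lid turned freely afterwards.

**Last checks:**
- **Height, best evidence:** the strip of shoulder visible in front of the skirt puts the lid home to within about 1 mm.
- **Height, other estimates:** fitting the lid's outline put its lower edge at 68–70 mm (scene camera alone) and about 72 mm (both cameras together), against 70 mm for home. The top camera alone could not tell the height.
- **Turn:** the bar turned about 2.5 rad from drop to stop, more than the stated 1.6–2.2 rad. The free play in the 24° gap may account for the difference.
- **Release:** the lid looks level, nothing is touching it, and the wrist force is about zero.
- **Other things on the desk:** I aimed at and felt contact with nothing but the lid and canister, but I did not re-measure the bystanders' positions at the end.

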